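# Close up the roll-top burn-in jig

### The arm

A 6-joint arm with a two-finger parallel gripper is mounted at the origin on the work surface. World frame = base frame: x ahead of the robot, y to its left, z up, the work surface at z = 0. Lengths are in m, angles in degrees, forces in N, time in s.
With the tool pointing down it reaches from about 0.325 to 1 m from the base axis. Payload 5.1 kg.
Tool frame: the origin (TCP) lies at the very end of the fingers, on their centre line; the grasp point (between the pads) lies 19 mm behind it; z points along the fingers, y is the direction in which the jaws open and shut (so a half turn about z gives the same grasp; the last joint's range is limited). The gripper opens to 85 mm and grips with 20 to 120 N. Pads are 22 mm wide; open, the fingers measure 114 mm over their backs; the gripper's body (76 mm by 85 mm) begins 54 mm behind the grasp point. The pads swing forward as they close: fully open they stand 13 mm farther back than shut.
Start: joints at [62.475, 7.093, 94.555, -0, 78.352, -4.733], TCP at [0.252, 0.599, 0.194] pointing down, gripper open.
Joint ranges: [-149.61, 149.61], [-58.7, 133.49], [1.44, 155.28], [-77.14, 257.14], [18.33, 153.61], [-166.67, 166.67]. Speed limits (degrees/s): [147.25, 147.25, 180, 180, 180, 180].

### API

Orientations are given as a 3x3 rotation matrix whose columns are the frame's x, y, z axes.
In Python, from rig import env, eyes, close_job gives the robot as it stands. The module is installed in compiled form; this text tells all that it offers.
- The arm moves only by the shell command python3 -m inch 'ROWS' [OPENING]. ROWS is JSON, a list that holds one entry, the list of rows, each a list of 4 numbers: the shift along the tool's x, y, z in mm, then the turn about the tool's z in degrees. A call has 1 to 20 rows; each row shifts and turns the commanded pose from where the row before left it, along the tool's axes as they then stand; what a row does not reach is not made up. A row lasts 1/8 s, in which the tool goes at most 62.5 mm and 10.7 degrees, less where a joint would pass 70% of its speed; a pose out of reach is approached as far as the arm can. A call is refused whole if a number of a shift passes 62.5 or a number of a turn 10.7, either way. A call with a gripper value outside its range is refused whole. OPENING is the closure in counts, from 0 (fully open) to 255 (shut), set as the call begins (- or left out, the last holds). The fingers move at their own pace and stop on an object; the grip force is fixed at half the most. Time passes only in rows, so rows that do not move let the fingers close. It gives the time, the measured TCP pose, the force and the opening at its end, in the units of the state.
- env.sense(): the state, without advancing time (a new reading comes with each control period).
- eyes.snapshot(name): name is "scene" or "side" or "wrist"; returns a dict with "pixels" (480x640x3 uint8, blue, green, red), "K" (3x3 intrinsics, pixels), "R" (3x3) and "t" (3): a world point X has camera coordinates R X + t. Camera axes: x right, y down, z forward; pixel columns grow to the right and rows downward; lengths in m; the calibration is good to about 2 mm. A picture is of the moment at which its call begins. There is no depth.
- close_job(): hands the job in, once; it reports no verdict.
The state is a dict: "t": time; "q": joint angles; "dq": joint speeds; "effort": joint torques, N m; "ee_pos": TCP position; "orientation": TCP orientation; "contact_force": force on the tool from outside, world axes, zero at the start; "torque": the same for the moment, N m; "opening": finger opening in m.
Only numpy, scipy, OpenCV 4.12 (cv2) and the standard library are available. Lean on these libraries where they do the work, as an engineer would, in place of code of your own. Each camera call takes 0.05 s, during which the arm holds its last target.

### The job

Close up the burn-in jig: take the yellow relay that was left on its front ledge and put it in the blue tray, and press the three hinged socket lids down until each one clicks fully shut. Only when the relay is in the tray and all three lids are shut, roll the slatted tambour shutter all the way down by its pull bar. Leave the other things on the bench where they are.

Things in the scene. Friction and masses are not known exactly. Their poses are not given: they have to be found in the camera images.
- jig: The burn-in jig, fixed to the bench: half-round grey roll-top housing 455 x 340 x 411 mm. Origin: on the bench, mid-width, on the axis of the half-round. x points to its back, y to its left, z up; its front (-x) faces the robot, turned up to 0.2 rad. In this frame (mm): side cheeks at |y| 140 to 154, radius 228 about the y axis; flat front ledge at z 85, x -245 to -200.
- panel (a point): Middle of the sloped socket panel, level with the outer faces of the shut lids: jig point (-92, 0, 160) mm. Its z is square to the panel, outwards: 30 degrees from vertical, leaning to the jig's front; its x runs up the slope, y to the jig's left. The three lids lie side by side at y +80, 0, -80 in this frame.
- light_bar (a point): Middle of the fixed light bar, 340 (jig y) x 24 x 22 mm, over the lids at jig x -72, z 400; its two side arms and posts are at jig |y| 158 to 170, x -84 to 38. It keeps an upright tool off the shut lids: lean it 25 to 40 degrees, fingers pointing down and to the jig's back, with its wide side along the bar.
- lid_left (a joint): Opening angle (rad) of the orange socket lid: 0 shut (firm stop), 1.15 widest; starts open. Plate 52 (down-slope) x 44 x 7 mm, hinged on its upper edge. Stays where left. At 0.2 to 0.1 rad its lip meets a sprung roller; 7 to 12 N square to the panel near the free edge snaps it past, then it holds at 0. Resting on the roller is not shut.
- lid_mid (a joint): The same for the white lid, in the middle.
- lid_right (a joint): The same for the blue lid, on the jig's right (-y).
- lid_left_hinge (a point): Point on the orange lid's hinge line, mid-width, level with its outer face: jig point (-70, 80, 173) mm. Turns with the lid: -x runs along the lid to its free edge (52 mm), z is square to the outer face, outwards.
- lid_mid_hinge (a point): The same on the white lid: jig point (-70, 0, 173) mm.
- lid_right_hinge (a point): The same on the blue lid: jig point (-70, -80, 173) mm.
- shutter (a joint): Angle (rad) of the tambour shutter of wooden slats in its curved track, about the jig's y axis. 0 fully down (shut, at its stop), 0.74 fully up; starts nearly up. Stays where left; 3 to 8 N along the track at the pull bar moves it. Outer slat faces at radius 224 mm, |y| up to 139 mm.
- pull_bar (a point): On the shutter's aluminium pull bar, a fin on its lowest slat: 130 (jig y) x 10 thick, standing out square to the slats from radius 221 to 255 mm about the jig's y axis. This point: mid-width, radius 250 mm. At shutter angle q it stands 30.5 degrees + q above level, to the jig's front. Shut fingers on its upper (back) side can push it down the track.
- relay: Loose plug-in relay, yellow with a black foot, 26 (x) x 22 (y) x 30 high, 30 g, upright on the jig's front ledge in the way of the pull bar. Origin: centre of its underside.
- tray: Open square blue parts tray fixed to the bench, to the left or the right of the jig: 120 x 120 outside, 25 high, walls 4, floor about 4 thick. Origin: centre of its underside.
- heatsink: Bystander: small loose aluminium heat sink 24 x 22 x 17 on the jig's ledge, towards one end. Origin: centre of its underside.
- meter: Bystander: yellow handheld meter leaning on its stand, 145 x 78 x 115 high; on the other side of the jig from the tray. Origin: under its centre, on the bench.
- meter2: Bystander: grey handheld meter of the same shape. Origin: under its centre, on the bench.
- spool: Bystander: grey spool of 60 diameter, 40 high, standing close beside the jig. Origin: centre of its underside.
- flux: Bystander: small brown bottle of 36 diameter, 75 high, standing close beside the jig. Origin: centre of its underside.
- driver: Bystander: green-handled screwdriver, 160 long, lying on the bench.

How it is judged (in metres and radians):
On the way:
1. the relay is in the tray and all three lids are clicked shut while the shutter is still up (value of joint each of lid_left, lid_mid, lid_right below 0.04 rad and value of joint shutter above 0.5 rad and x of relay in the frame of tray between -0.056 and 0.056 m and y of relay in the frame of tray between -0.056 and 0.056 m and z of relay in the frame of tray below 0.03 m), for 0.2 s.
At the end, for the whole second after the job is handed in: All three lids are snapped shut (under 0.04 rad), the shutter is fully down (under 0.04 rad, about 9 mm along the track) and at rest, and the relay lies still inside the tray (value of joint each of lid_left, lid_mid, lid_right, shutter below 0.04 rad and velocity of joint shutter between -0.02 and 0.02 rad/s and x of relay in the frame of tray between -0.056 and 0.056 m and y of relay in the frame of tray between -0.056 and 0.056 m and z of relay in the frame of tray below 0.03 m and linear speed of relay below 0.02 m/s); the robot touches nothing.
It fails at once if a bystander was pushed more than 40 mm (distance of any of heatsink, meter, meter2, spool, flux, driver from where it was at the start of the episode above 0.04 m).
It fails at once if the bottle or a meter was tipped over (angle between any of flux, meter, meter2's own z axis and vertical above 0.6 rad).
It also fails if it takes over 59 s, if anything falls off the work surface, if the arm or the gripper's body presses on something with over 40 N, if the wrist force passes 120 N, or if a joint passes its speed limit or range.

## Working session

There is one attempt and no reset: what is moved stays moved. The work goes in short steps, Python scripts to look and compute and a shell command to move; the robot and the scene stay as the last step left them, time stands still between calls to the robot, and variables do not carry over. Pictures are saved under pics/ and viewed, and the job is handed in when it is done.

```bash
mkdir -p pics; cat > h.py <<'E'
from rig import env, eyes
import numpy as np, cv2
def snap(n,f):
    s=eyes.snapshot(n); cv2.imwrite('pics/'+f,s['pixels']); np.savez('pics/'+f[:-4]+'.npz',**s); return s
E
python3 - <<'E'
from h import *
for n in ("scene","side","wrist"):
    s=snap(n,n+'0.png'); print(n,np.round(s['K'],1).tolist(),np.round(s['R'],3).tolist(),np.round(s['t'],3).tolist(), "C",np.round(-s['R'].T@s['t'],3))
st=env.sense(); print({k:np.round(v,3).tolist() for k,v in st.items()})
E
```

```text
scene [[507.2, 0.0, 313.4], [0.0, 507.2, 240.9], [0.0, 0.0, 1.0]] [[-0.408, 0.913, -0.012], [0.65, 0.282, -0.705], [-0.641, -0.296, -0.709]] [0.212, -0.173, 1.651] C [1.257 0.344 1.051]
side [[468.3, 0.0, 318.0], [0.0, 468.3, 241.5], [0.0, 0.0, 1.0]] [[0.718, -0.696, -0.009], [-0.392, -0.393, -0.832], [0.576, 0.6, -0.555]] [-0.394, 0.424, 0.913] C [-0.077 -0.655  0.855]
wrist [[389.9, 0.0, 313.2], [0.0, 389.9, 238.3], [0.0, 0.0, 1.0]] [[0.388, 0.922, -0.003], [0.884, -0.372, 0.283], [0.26, -0.112, -0.959]] [-0.648, -0.036, 0.38] C [0.185 0.627 0.373]
{'t': 0.15, 'q': [62.476, 7.125, 94.617, 0.0, 78.351, -4.733], 'dq': [-0.057, 0.006, -0.24, -0.034, 0.003, -0.115], 'effort': [0.001, -42.423, -36.601, -0.0, 0.005, 0.0], 'ee_pos': [0.252, 0.599, 0.193], 'orientation': [[-0.922, 0.387, -0.001], [0.387, 0.922, -0.001], [0.0, -0.002, -1.0]], 'contact_force': [0.364, -0.504, -0.053], 'torque': [0.035, 0.003, 0.0], 'opening': 0.086}
```

View pics/scene0.png

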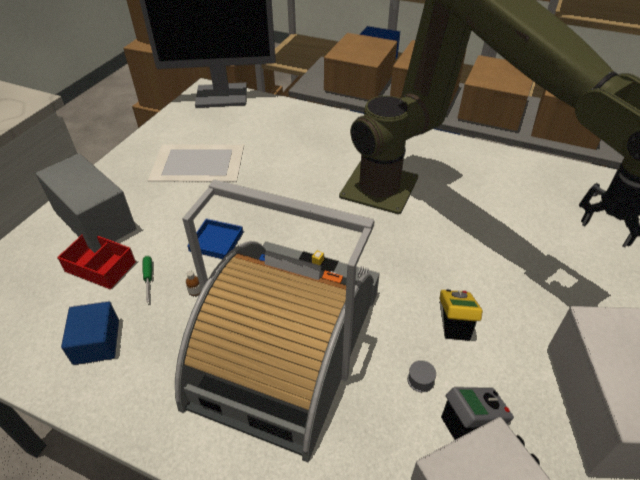

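View pics/side0.png

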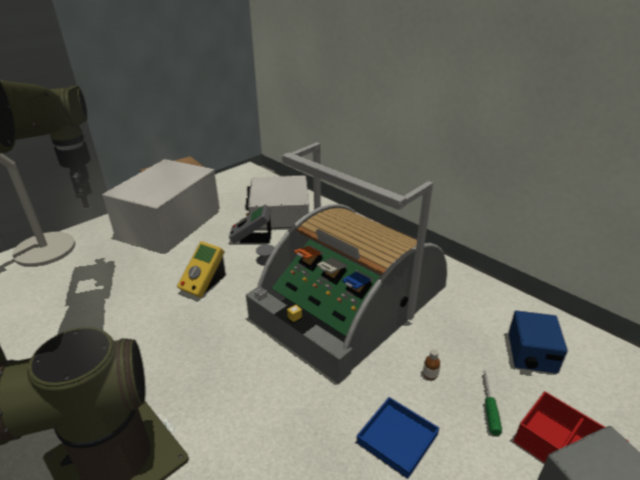

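View pics/wrist0.png

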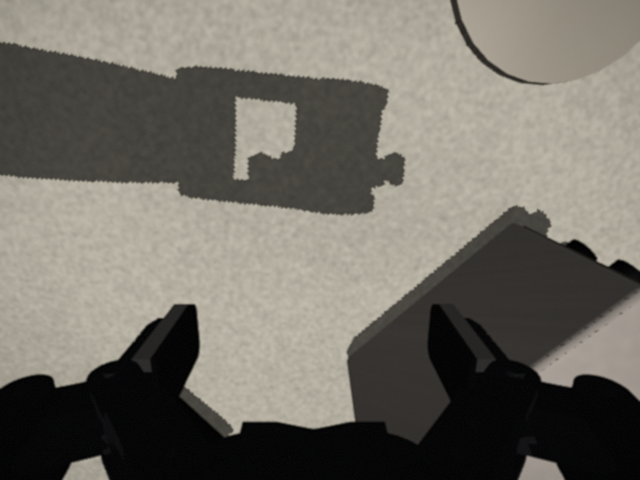

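The side view (second picture) shows the relay at about (294,313), the heat sink at (258,297), the open lids at (307,256), (331,269) and (357,282), and the tray at (398,436). I'll zoom in to pick points on the jig.

```bash
python3 - <<'E'
from h import *
a=cv2.imread('pics/side0.png')[140:385,235:455]; cv2.imwrite('pics/z1.png',cv2.resize(a,None,fx=2.4*1.0,fy=2.4,interpolation=cv2.INTER_CUBIC))
a=cv2.imread('pics/scene0.png')[175:460,165:390]; cv2.imwrite('pics/z2.png',cv2.resize(a,None,fx=2,fy=2,interpolation=cv2.INTER_CUBIC))
E
```

```text
(no output)
```

View pics/z1.png

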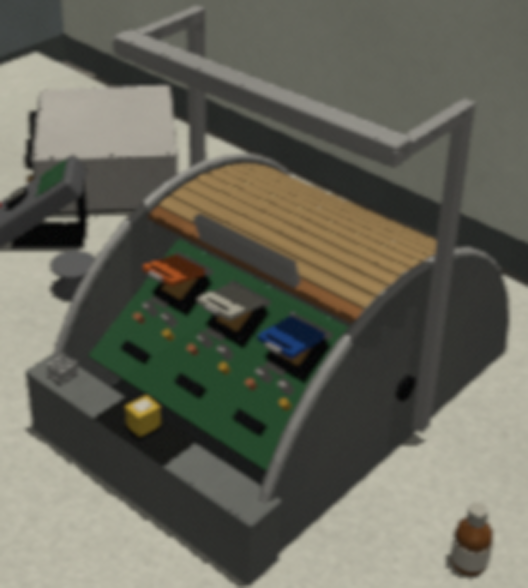

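View pics/z2.png

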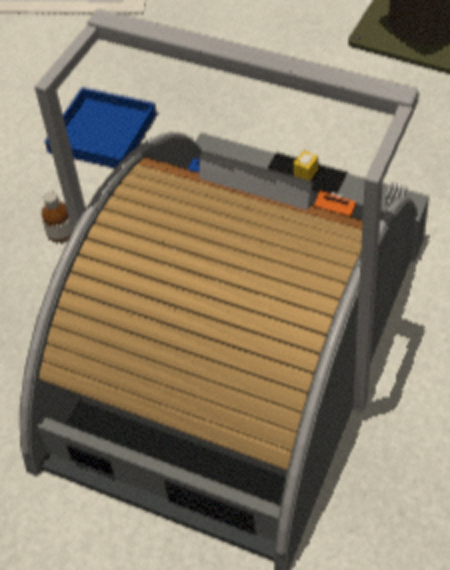

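```bash
cat >> h.py <<'E'
def cam(f): return dict(np.load('pics/'+f+'.npz'))
def ray(s,u,v):
    d=s['R'].T@np.linalg.solve(s['K'],[u,v,1.]); return -s['R'].T@s['t'],d
def onz(s,u,v,z):
    c,d=ray(s,u,v); return c+d*(z-c[2])/d[2]
def proj(s,X):
    p=s['K']@(s['R']@np.asarray(X)+s['t']); return p[:2]/p[2]
E
python3 - <<'E'
from h import *
from scipy.optimize import least_squares
si,sc=cam('side0'),cam('scene0')
P=lambda x,y:(235+x/2.4,140+y/2.4); Q=lambda x,y:(165+x/2,175+y/2)
ob=[(si,P(27,375),(-245,154,85)),(si,P(247,528),(-245,-154,85)),(si,P(245,585),(-245,-154,0)),(si,P(30,430),(-245,154,0)),
(si,P(117,38),(-84,170,411)),(sc,Q(95,13),(-84,-170,411)),(sc,Q(283,567),(210,154,0)),(sc,Q(28,472),(210,-154,0)),(sc,Q(415,92),(-60,170,411))]
def W(p,X):
    c,s=np.cos(p[2]),np.sin(p[2]); X=np.array(X)/1000.
    return np.array([p[0]+c*X[0]-s*X[1],p[1]+s*X[0]+c*X[1],X[2]])
f=lambda p:np.concatenate([proj(s,W(p,X))-uv for s,uv,X in ob])
r=least_squares(f,[.6,0,0],loss='soft_l1'); print(r.x,np.degrees(r.x[2])); print(f(r.x).reshape(-1,2).round(1))
for s,uv,X in ob: print(onz(s,*uv,X[2]/1000).round(3),W(r.x,X).round(3))
E
```

```text
[ 0.67644713 -0.01158127  0.04346846] 2.4905592082620487
[[ 0.5 -1.7]
 [-0.1 -2.6]
 [ 0.2 -0.3]
 [ 2.2  0.1]
 [-1.4 -1.9]
 [-0.9 -2. ]
 [ 2.4 -2.8]
 [ 1.2 -6.2]
 [-4.   7.4]]
[0.42  0.127 0.085] [0.425 0.132 0.085]
[ 0.433 -0.181  0.085] [ 0.438 -0.176  0.085]
[ 0.437 -0.176  0.   ] [ 0.438 -0.176  0.   ]
[0.421 0.136 0.   ] [0.425 0.132 0.   ]
[0.58  0.144 0.411] [0.585 0.155 0.411]
[ 0.605 -0.18   0.411] [ 0.6   -0.185  0.411]
[0.887 0.149 0.   ] [0.88  0.151 0.   ]
[ 0.906 -0.15   0.   ] [ 0.893 -0.156  0.   ]
[0.587 0.156 0.411] [0.609 0.156 0.411]
```

```bash
python3 - <<'E'
from h import *
from scipy.optimize import least_squares
si,sc=cam('side0'),cam('scene0')
P=lambda x,y:(235+x/2.4,140+y/2.4); Q=lambda x,y:(165+x/2,175+y/2)
ob=[(si,P(27,375),(-245,154,85)),(si,P(247,528),(-245,-154,85)),(si,P(245,585),(-245,-154,0)),(si,P(30,430),(-245,154,0)),
(si,P(117,38),(-84,170,411)),(sc,Q(95,13),(-84,-170,411)),(sc,Q(415,92),(-84,170,411))]
def W(p,X):
    c,s=np.cos(p[2]),np.sin(p[2]); X=np.array(X)/1000.
    return np.array([p[0]+c*X[0]-s*X[1],p[1]+s*X[0]+c*X[1],X[2]])
f=lambda p:np.concatenate([proj(s,W(p,X))-uv for s,uv,X in ob])
r=least_squares(f,[.6,0,0],loss='soft_l1'); print(r.x,np.degrees(r.x[2])); print(f(r.x).reshape(-1,2).round(1))
p=r.x
for k,s,o,m in (('P',si,(235,140),2.4),('Q',sc,(165,175),2)):
    im=s['pixels'].copy(); im=cv2.resize(im,None,fx=2,fy=2,interpolation=cv2.INTER_CUBIC)
    def L(pts,c):
        u=np.array([proj(s,W(p,X)) for X in pts]); cv2.polylines(im,[np.int32(np.round(u*2+.5))],False,c,1)
    for y in(154,-154):
        L([(-228*np.cos(a),y,228*np.sin(a)) for a in np.linspace(.35,np.pi,60)],(0,0,255))
    L([(-245,154,0),(-245,154,85),(-245,-154,85),(-245,-154,0),(-245,154,0)],(255,0,255))
    L([(-84,170,411),(-84,-170,411),(-60,-170,411),(-60,170,411),(-84,170,411),(-84,170,389),(-84,-170,389)],(255,255,0))
    for y in(80,0,-80): L([(-70,y+22,173),(-70,y-22,173),(-115,y-22,147),(-115,y+22,147),(-70,y+22,173)],(0,255,255))
    for q in(.74,): 
        a=np.radians(30.5)+q; L([(-250*np.cos(a),-65,250*np.sin(a)),(-250*np.cos(a),65,250*np.sin(a))],(0,255,0))
    x0,y0=(2*o[0],2*o[1]); cv2.imwrite('pics/ov%s.png'%k,im[y0:y0+580,x0:x0+450])
E
```

```text
[ 0.67537061 -0.01159644  0.04448348] 2.548715619033811
[[ 0.2 -1.5]
 [-0.3 -2.3]
 [ 0.   0. ]
 [ 1.9  0.4]
 [-1.8 -1.7]
 [-0.7 -2.3]
 [-0.  -1.4]]
```

View pics/ovP.png

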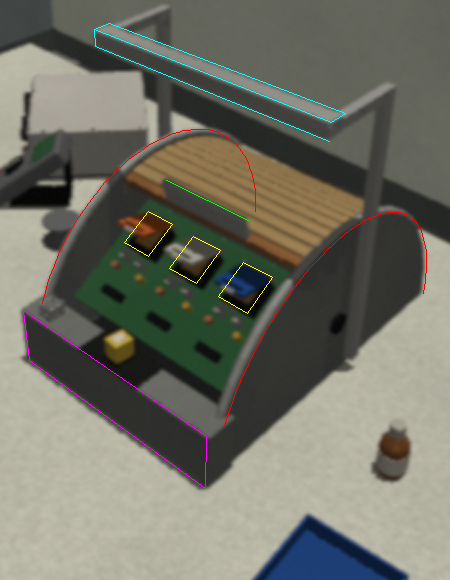

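View pics/ovQ.png

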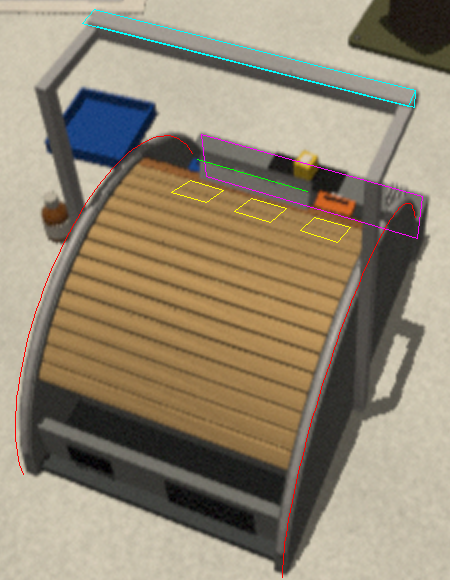

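The overlay fits to a few mm. Rows can't tilt the tool, so I'll press the lids with one open finger (jaws along jig x), keeping the tool axis in front of the light bar. Next I'll locate the relay, tray and heat sink.

```bash
cat >> h.py <<'E'
JP=np.array([0.6754,-0.0116,0.0445])
def W(X,p=JP):
    c,s=np.cos(p[2]),np.sin(p[2]); X=np.array(X)/1000.
    return np.array([p[0]+c*X[0]-s*X[1],p[1]+s*X[0]+c*X[1],X[2]])
def J(X,p=JP):
    c,s=np.cos(p[2]),np.sin(p[2]); d=np.array(X[:2])-p[:2]
    return 1000*np.array([c*d[0]+s*d[1],-s*d[0]+c*d[1],X[2]])
def mask(s,lo,hi,roi):
    m=cv2.inRange(cv2.cvtColor(s['pixels'],cv2.COLOR_BGR2HSV),lo,hi); k=np.zeros_like(m); x0,y0,x1,y1=roi; k[y0:y1,x0:x1]=m[y0:y1,x0:x1]; return k
E
python3 - <<'E'
from h import *
si,sc=cam('side0'),cam('scene0')
for n,s,roi in(('side',si,(275,295,315,330)),('scene',sc,(305,245,335,275))):
    m=mask(s,(18,100,60),(35,255,255),roi); c=max(cv2.findContours(m,0,2)[0],key=cv2.contourArea)
    print(n,'relay box',cv2.boundingRect(c),cv2.minAreaRect(c)); uv=np.mean(np.argwhere(m)[:,::-1],0); print(uv, onz(s,*uv,.102),J(onz(s,*uv,.102)))
# tri
def tri(a,b):
    (c1,d1),(c2,d2)=ray(si,*a),ray(sc,*b); k=np.linalg.lstsq(np.c_[d1,-d2],c2-c1,rcond=None)[0]; return (c1+k[0]*d1+c2+k[1]*d2)/2,np.linalg.norm(c1+k[0]*d1-c2-k[1]*d2)
m=mask(si,(100,100,30),(125,255,255),(340,390,450,480)); c=max(cv2.findContours(m,0,2)[0],key=cv2.contourArea)
q=cv2.approxPolyDP(cv2.convexHull(c),4,True)[:,0]; print(q)
for z in(.025,0): print(z,[onz(si,*u,z).round(3).tolist() for u in q])
print(onz(si,258,297,.1),J(onz(si,258,297,.1)))
for nm,i in(('side',si['pixels'][285:345,240:330]),('scene',sc['pixels'][225:290,280:380])): cv2.imwrite('pics/r_%s.png'%nm,cv2.resize(i,None,fx=6,fy=6,interpolation=cv2.INTER_CUBIC))
E
```

```text
side relay box (287, 304, 15, 17) ((294.60003662109375, 312.1999816894531), (14.310833930969238, 15.205260276794434), 63.43495178222656)
[294.37426901 312.66666667] [ 0.45401955 -0.01837935  0.102     ] [-221.46286861    3.07554021  102.        ]
scene relay box (311, 250, 13, 15) ((317.0, 257.0), (12.0, 14.0), -0.0)
[317.46218487 258.12605042] [ 0.45154042 -0.01734554  0.102     ] [-223.89355831    4.21860959  102.        ]
[[388 398]
 [437 427]
 [407 477]
 [357 442]]
0.025 [[0.472, -0.292, 0.025], [0.488, -0.405, 0.025], [0.362, -0.425, 0.025], [0.349, -0.315, 0.025]]
0 [[0.489, -0.281, 0.0], [0.505, -0.397, 0.0], [0.375, -0.418, 0.0], [0.362, -0.304, 0.0]]
[0.42933362 0.08904984 0.1       ] [-241.34534856  111.49654506  100.        ]
```

View pics/r_side.png

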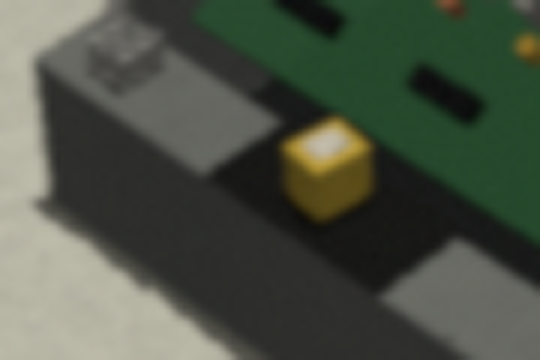

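View pics/r_scene.png

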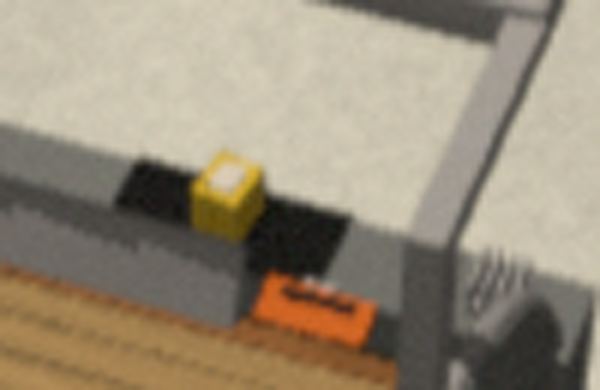

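```bash
python3 -m inch '[[[-20,-20,-30,0],[-33,-38,-30,0],[-33,-38,-20,0],[-34,-39,0,0],[-34,-39,0,0],[-34,-39,0,0],[-34,-39,0,0],[-34,-39,0,0],[-34,-39,0,0],[-34,-39,0,0],[-34,-39,0,0],[-33,-38,0,0],[-33,-38,0,-8.5],[0,0,0,-8.5],[0,0,0,-8.3],[0,0,0,0],[0,0,0,0]]]'
python3 - <<'E'
from h import *
st=env.sense(); print(st['t'],st['ee_pos'],np.round(st['orientation'],3).tolist(),np.round(st['q'],1))
s=snap('wrist','w1.png')
c=np.array([(283,150),(340,118),(372,150),(318,178)])/6+[240,285]
p=np.array([onz(cam('side0'),*u,.115) for u in c]);print(p.round(4)); e=np.diff(np.r_[p,p[:1]],axis=0);print(np.degrees(np.arctan2(e[:,1],e[:,0])))
E
```

```text
t: 2.28
ee_pos: [0.4551, -0.0111, 0.2735]
orientation: [[-0.999, -0.042, -0.0], [-0.042, 0.999, 0.0], [0.0, 0.0, -1.0]]
contact_force: [-0.5, 0.4, -0.2]
opening: 0.085
2.275 [ 0.45507798 -0.01107618  0.27345169] [[-0.999, -0.042, -0.0], [-0.042, 0.999, 0.0], [0.0, 0.0, -1.0]] [  -8.2  -20.6  112.3    0.    88.4 -100.6]
[[ 0.439  -0.0107  0.115 ]
 [ 0.4673 -0.0124  0.115 ]
 [ 0.4636 -0.0351  0.115 ]
 [ 0.4381 -0.0322  0.115 ]]
[ -3.48903369 -99.11820464 173.57264454  87.64919042]
```

View pics/w1.png

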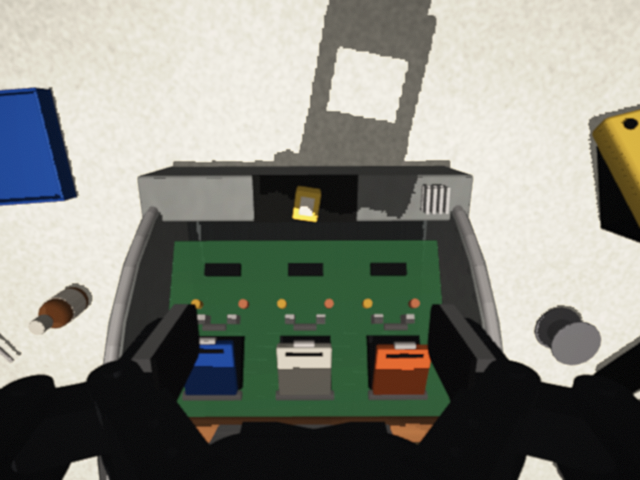

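The wrist view shows the ledge spanning columns 139 to 472 at row 177, the relay at (307,204), the heat sink at (435,198), and the lids at about (214,370), (305,370) and (400,370). I'll refine the jig and relay positions from it.

```bash
python3 - <<'E'
from h import *
s=cam('w1')
for u,z,e in [((139,177),.085,(-245,-154)),((472,177),.085,(-245,154)),((141,221),.085,(-200,-154)),((470,221),.085,(-200,154))]:
    X=onz(s,*u,z); print(X.round(4),J(X).round(1),e)
im=s['pixels']; cv2.imwrite('pics/wz.png',cv2.resize(im[160:240,260:360],None,fx=6,fy=6,interpolation=cv2.INTER_CUBIC))
m=mask(s,(18,80,60),(35,255,255),(285,175,330,230)); c=max(cv2.findContours(m,0,2)[0],key=cv2.contourArea); print(cv2.boundingRect(c),cv2.minAreaRect(c))
E
```

```text
[ 0.4375 -0.1766  0.085 ] [-245.  -154.2   85. ] (-245, -154)
[0.4246 0.1372 0.085 ] [-243.9  159.8   85. ] (-245, 154)
[ 0.4803 -0.1783  0.085 ] [-202.3 -157.8   85. ] (-200, -154)
[0.4671 0.1419 0.085 ] [-201.2  162.6   85. ] (-200, 154)
(291, 186, 30, 37) ((306.2900085449219, 203.96998596191406), (26.870058059692383, 34.082550048828125), 8.130102157592773)
```

View pics/wz.png

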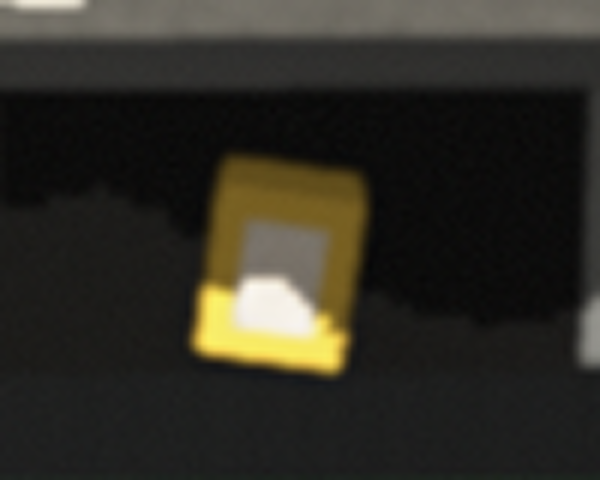

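```bash
sed -i 's/-0.0116,0.0445/-0.0096,0.0445/' h.py; python3 - <<'E'
from h import *
s=cam('w1')
c=np.array([(213,185),(363,203),(342,374),(193,352)])/6+[260,160]
p=np.array([onz(s,*u,.115) for u in c]);print(p.round(4),p.mean(0),J(p.mean(0))); e=np.diff(np.r_[p,p[:1]],axis=0);print(np.degrees(np.arctan2(e[:,1],e[:,0])),np.linalg.norm(e,axis=1))
st=env.sense(); R=st['orientation']; print('tool delta mm',1000*R.T@(np.array([*p.mean(0)[:2],.2])-st['ee_pos']))
E
```

```text
[[ 0.4395 -0.0275  0.115 ]
 [ 0.4413 -0.0055  0.115 ]
 [ 0.4671 -0.0075  0.115 ]
 [ 0.4646 -0.0298  0.115 ]] [ 0.45312402 -0.01757911  0.115     ] [-222.41088919    1.91680191  115.        ]
[ 85.45614747  -4.29661106 -96.28888025 174.83712827] [0.02205015 0.02591869 0.02244505 0.02523643]
tool delta mm [ 2.27223312 -6.43490438 73.54102825]
```

```bash
python3 -m inch '[[[2.3,-6.4,40,7.3],[0,0,45,0],[0,0,40,0],[0,0,30,0],[0,0,20,0],[0,0,9,0],[0,0,0,0]]]' 0
python3 -m inch '[[[0,0,0,0],[0,0,0,0],[0,0,0,0],[0,0,0,0],[0,0,0,0]]]' 200
```

```text
t: 3.2
ee_pos: [0.453, -0.0176, 0.0894]
orientation: [[-0.996, 0.084, -0.001], [0.084, 0.996, 0.0], [0.001, 0.0, -1.0]]
contact_force: [-0.9, -0.3, 0.3]
opening: 0.0854
t: 3.82
ee_pos: [0.4532, -0.0177, 0.0897]
orientation: [[-0.996, 0.084, 0.0], [0.084, 0.996, 0.0], [-0.0, 0.0, -1.0]]
contact_force: [0.4, 0.4, 0.1]
opening: 0.0183
```

```bash
python3 -m inch '[[[0,0,-30,0],[0,0,-50,0],[0,0,-60,0],[0,0,0,0]]]'; python3 -c "
from h import *
snap('wrist','w2.png')"
```

```text
t: 4.32
ee_pos: [0.4564, -0.0182, 0.2362]
orientation: [[-0.996, 0.084, 0.011], [0.083, 0.997, -0.002], [-0.012, -0.001, -1.0]]
contact_force: [-0.1, 0.9, -0.4]
opening: 0.0183
```

View pics/w2.png

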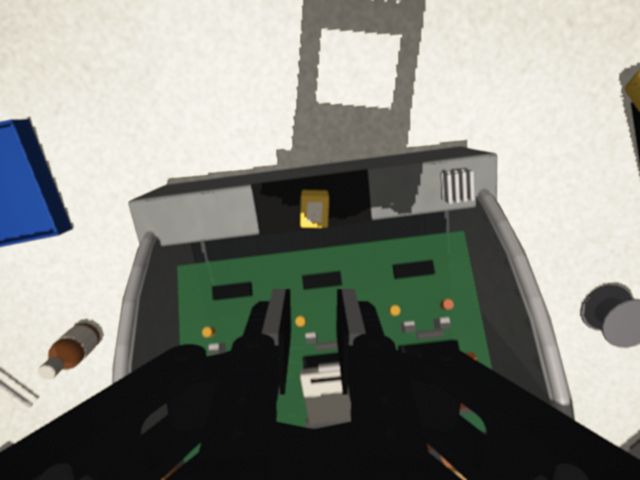

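```bash
python3 - <<'E'
from h import *
s=cam('w2'); im=s['pixels']
cv2.imwrite('pics/wz2.png',cv2.resize(im[170:250,270:370],None,fx=6,fy=6,interpolation=cv2.INTER_CUBIC))
st=env.sense(); print(st['ee_pos'],st['opening']); print('tcp px',proj(s,st['ee_pos']), 'grasp', proj(s,np.array(st['ee_pos'])+[0,0,.019]))
E
```

```text
[ 0.45480184 -0.01798159  0.23276222] 0.018818167141903226
tcp px [314.00415192 270.3886594 ] grasp [314.01851987 285.85541948]
```

View pics/wz2.png

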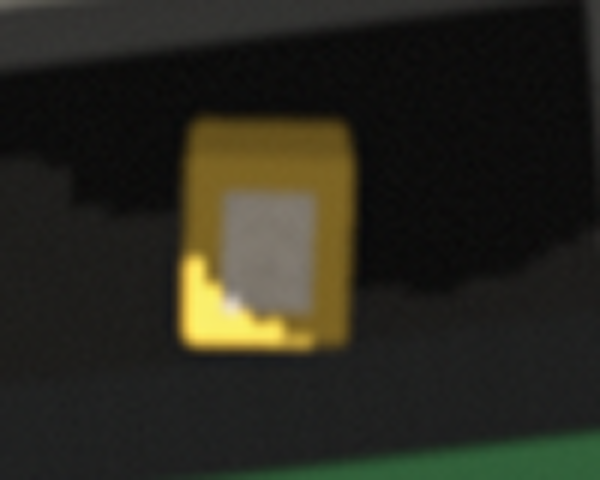

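```bash
python3 - <<'E'
from h import *
s=snap('side','s2.png'); im=s['pixels']
cv2.imwrite('pics/sz2.png',cv2.resize(im[180:380,200:380],None,fx=3,fy=3,interpolation=cv2.INTER_CUBIC))
p=env.sense()['ee_pos']; print(proj(s,p),proj(s,np.array(p)+[0,0,.019]),(proj(s,p)-[200,180])*3)
E
```

```text
[291.89800215 269.27851547] [291.55370753 262.34135314] [275.69400644 267.83554642]
```

View pics/sz2.png

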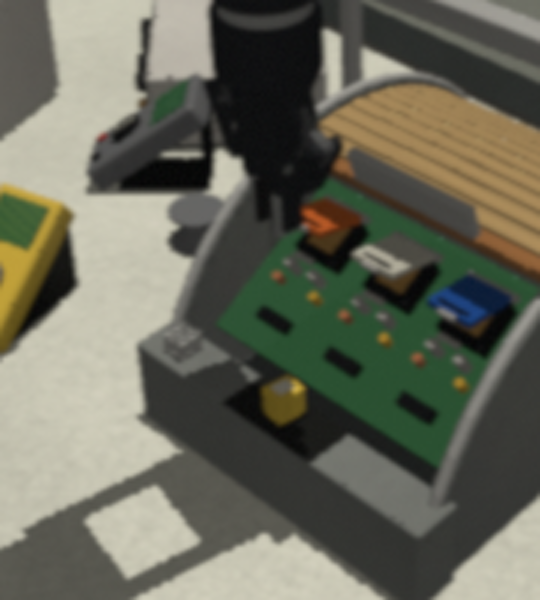

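```bash
python3 -m inch '[[[0,0,0,0],[0,0,0,0],[0,0,0,0],[0,0,0,0]]]' 255; python3 - <<'E'
from h import *
p=env.sense()['ee_pos']; print(p)
for n,a,b,c,d in(('side',250,200,350,300),('scene',250,150,400,300),('wrist',200,180,440,340)):
    s=snap(n,n+'3.png'); u=proj(s,p); print(n,u)
    im=cv2.resize(s['pixels'][b:d,a:c],None,fx=3,fy=3,interpolation=cv2.INTER_CUBIC); cv2.drawMarker(im,tuple(int(v) for v in (u-[a,b])*3),(0,0,255),0,12); cv2.imwrite('pics/t_%s.png'%n,im)
s=cam('side0');print(proj(s,[.252,.599,.193]),proj(cam('scene0'),[.252,.599,.193]),proj(cam('wrist0'),[.252,.599,.193]))
E
```

```text
t: 4.92
ee_pos: [0.453, -0.0177, 0.2292]
orientation: [[-0.997, 0.084, -0.001], [0.084, 0.997, 0.0], [0.001, 0.0, -1.0]]
contact_force: [0.6, 0.2, 0.8]
opening: -0.0001
[ 0.45304847 -0.01772441  0.2291848 ]
side [291.7373822  269.74230151]
scene [316.73997859 222.00307852]
wrist [313.76234511 275.66774248]
[ 92.24824874 216.02501677] [595.1235813  251.17366493] [315.24057006 276.86835984]
```

View pics/t_side.png

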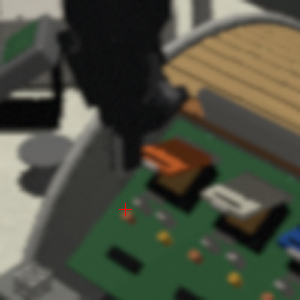

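View pics/t_scene.png

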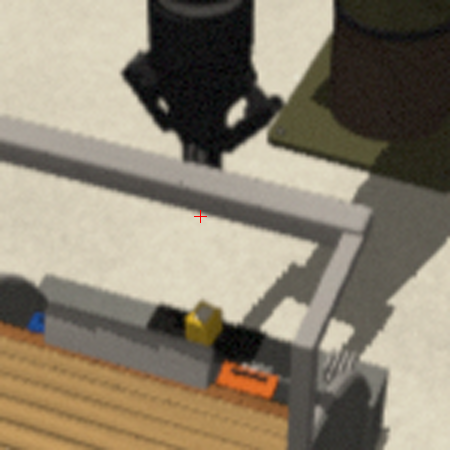

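View pics/t_wrist.png

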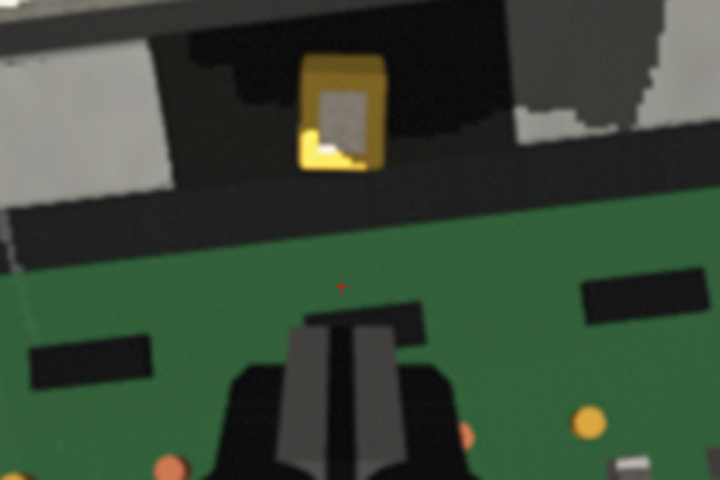

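```bash
python3 - <<'E'
from h import *
st=env.sense();p=np.array(st['ee_pos']);R=np.array(st['orientation'])
for b in(0,10,20,30,35,40,45):
    o=[]
    for n in('wrist3','side3'):
        s=cam(n)
        for a in(-11,0,11): o.append(proj(s,p+R@[a/1000,0,-b/1000]).round(1).tolist())
    print(b,o)
E
```

```text
0 [[313.8, 296.5], [313.8, 276.2], [313.8, 255.3], [295.8, 267.7], [291.8, 269.6], [287.8, 271.5]]
10 [[313.8, 305.4], [313.8, 284.2], [313.8, 262.2], [295.6, 264.0], [291.6, 265.9], [287.6, 267.9]]
20 [[313.8, 315.2], [313.8, 293.0], [313.8, 270.0], [295.4, 260.4], [291.4, 262.3], [287.4, 264.2]]
30 [[313.9, 326.2], [313.8, 302.9], [313.8, 278.7], [295.3, 256.7], [291.2, 258.6], [287.1, 260.5]]
35 [[313.9, 332.1], [313.8, 308.3], [313.8, 283.4], [295.2, 254.8], [291.1, 256.7], [287.0, 258.6]]
40 [[313.9, 338.5], [313.9, 314.0], [313.8, 288.5], [295.1, 252.9], [291.0, 254.8], [286.9, 256.7]]
45 [[313.9, 345.2], [313.9, 320.0], [313.9, 293.9], [295.0, 251.0], [291.0, 252.9], [286.8, 254.8]]
```

The picks agree: the relay is untouched at (315,210), and the fingertips sit about 37 mm short of the reported TCP in both the side and wrist views. The pads closed above the relay. I'll treat the real tip as TCP z + 37 mm and go lower in small steps.

```bash
python3 - <<'E'
from h import *
s=cam('wrist3')
c=np.array([(303,73),(386,73),(385,170),(299,168)])/3+[200,180]
p=np.array([onz(s,*u,.115) for u in c]);print(p.round(4),p.mean(0)); e=np.diff(np.r_[p,p[:1]],axis=0);print(np.degrees(np.arctan2(e[:,1],e[:,0])),np.linalg.norm(e,axis=1))
st=env.sense();R=np.array(st['orientation']);print(1000*R.T@(np.array([*p.mean(0)[:2],.2])-st['ee_pos']))
E
python3 -m inch '[[[0,0,30,0],[0,0,30,0],[0,0,30,0],[0,0,20,0],[0,0,20,0],[0,0,10,0],[0,0,0,0]]]' 0
```

```text
[[ 0.4393 -0.0263  0.115 ]
 [ 0.4411 -0.0051  0.115 ]
 [ 0.4669 -0.0073  0.115 ]
 [ 0.4644 -0.0298  0.115 ]] [ 0.45291888 -0.01713273  0.115     ]
[ 85.15586195  -4.79212995 -96.2272195  172.26943548] [0.02127849 0.02589109 0.02258652 0.02537811]
[ 0.31891113  0.56638287 29.56099866]
t: 5.95
ee_pos: [0.4528, -0.0177, 0.0891]
orientation: [[-0.997, 0.084, -0.001], [0.084, 0.997, 0.0], [0.001, 0.0, -1.0]]
contact_force: [0.8, -0.1, 1.0]
opening: 0.0854
```

```bash
python3 -m inch '[[[0,0,8,0],[0,0,8,0],[0,0,8,0],[0,0,7,0],[0,0,0,0]]]' 0; python3 -m inch '[[[0,0,0,0],[0,0,0,0],[0,0,0,0],[0,0,0,0],[0,0,0,0],[0,0,0,0]]]' 255
```

```text
t: 6.58
ee_pos: [0.4525, -0.0176, 0.0577]
orientation: [[-0.997, 0.084, -0.002], [0.084, 0.997, 0.0], [0.002, 0.0, -1.0]]
contact_force: [0.4, 0.2, 0.7]
opening: 0.0851
t: 7.32
ee_pos: [0.4536, -0.0178, 0.0591]
orientation: [[-0.997, 0.084, 0.001], [0.084, 0.997, -0.0], [-0.001, -0.0, -1.0]]
contact_force: [1.1, -0.9, 2.5]
opening: 0.0206
```

```bash
python3 -m inch '[[[0,0,-30,0],[0,0,-50,0],[0,-15,-20,0],[1,-45,0,0],[1,-55,0,0],[1,-55,0,0],[1,-55,0,0],[1,-55,0,0],[1,-44,0,0],[0,-20,0,0],[0,0,0,0],[0,0,0,0]]]'; python3 - <<'E'
from h import *
snap('wrist','w4.png');s=snap('side','s4.png')
E
```

```text
t: 8.82
ee_pos: [0.4186, -0.3587, 0.1583]
orientation: [[-0.997, 0.083, -0.0], [0.083, 0.997, 0.001], [0.0, 0.001, -1.0]]
contact_force: [0.8, 0.0, 0.2]
opening: 0.0208
```

View pics/w4.png

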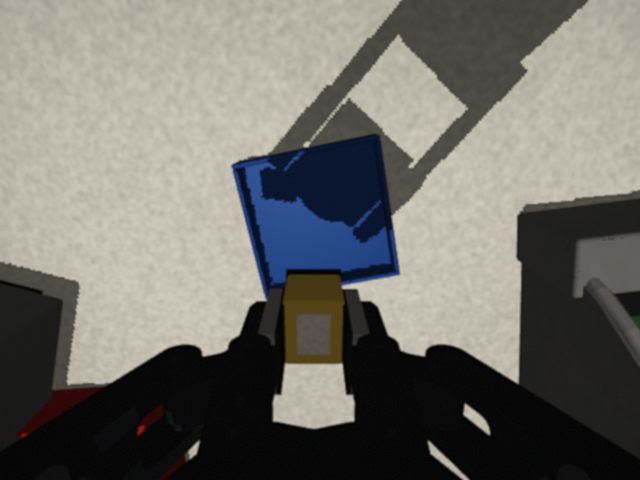

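View pics/s4.png

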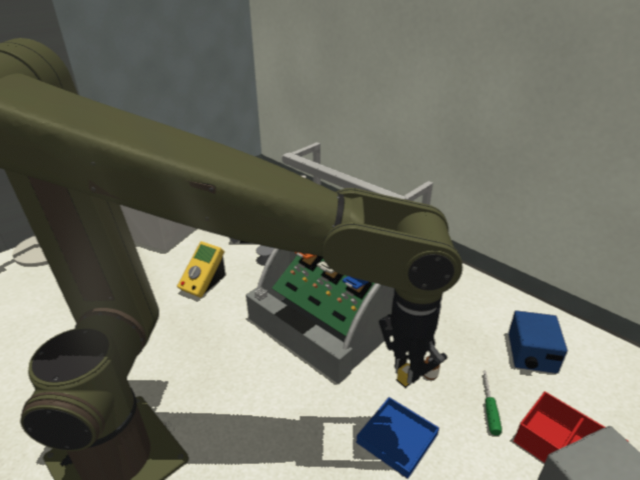

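```bash
python3 - <<'E'
from h import *
s=cam('w4'); p=[onz(s,*u,.025) for u in [(235,165),(379,136),(398,273)]]; print(np.round(p,3),'centre',(p[0]+p[2])/2)
s=cam('side0'); X=onz(s,431,376,0); print('flux',X,J(X)); X=onz(cam('side0'),*(np.array((75,268))/2.4+[235,140]),.04); print('spool',X,J(X))
E
python3 -m inch '[[[0,0,40,0],[0,0,40,0],[0,0,40,0],[0,0,30,0],[0,0,15,0],[0,0,8,0],[0,0,3,0],[0,0,0,0]]]'
```

```text
[[ 0.372 -0.417  0.025]
 [ 0.36  -0.303  0.025]
 [ 0.475 -0.29   0.025]] centre [ 0.42385533 -0.35394778  0.025     ]
flux [ 6.06831835e-01 -3.12106356e-01 -1.11022302e-16] [-8.19573753e+01 -2.99156610e+02 -1.11022302e-13]
spool [0.61838457 0.29778446 0.04      ] [-43.28489174 309.61650864  40.        ]
t: 9.93
ee_pos: [0.4191, -0.3606, -0.0164]
orientation: [[-0.997, 0.083, 0.001], [0.083, 0.997, -0.001], [-0.001, -0.001, -1.0]]
contact_force: [-0.5, 0.1, 0.1]
opening: 0.0207
```

```bash
python3 -m inch '[[[0,0,3,0],[0,0,0,0]]]'; python3 -m inch '[[[0,0,0,0],[0,0,0,0],[0,0,0,0],[0,0,-10,0],[0,0,-30,0],[0,0,-60,0],[0,0,-60,0],[0,0,-20,0],[0,0,0,0]]]' 160; python3 -c "
from h import *
snap('wrist','w5.png')"
```

```text
t: 10.18
ee_pos: [0.4186, -0.3602, -0.0201]
orientation: [[-0.996, 0.084, 0.0], [0.084, 0.996, -0.0], [-0.0, -0.0, -1.0]]
contact_force: [-0.0, -0.1, 0.4]
opening: 0.0206
t: 11.3
ee_pos: [0.4193, -0.3609, 0.162]
orientation: [[-0.996, 0.084, 0.003], [0.084, 0.996, -0.003], [-0.003, -0.003, -1.0]]
contact_force: [-1.3, 0.1, 0.0]
opening: 0.0315
```

View pics/w5.png

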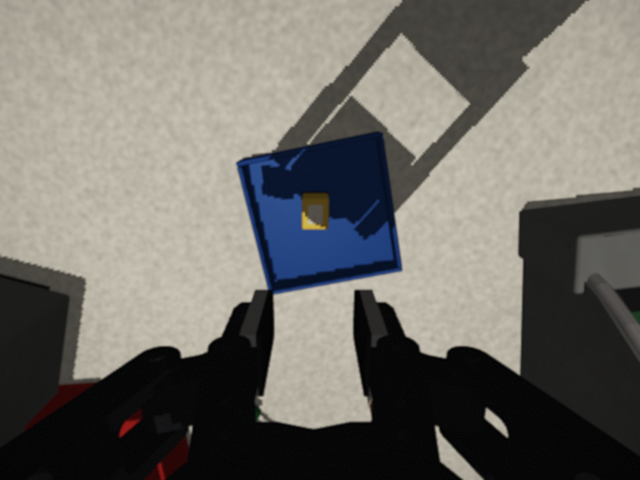

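The relay stands in the tray at (315,211). Next I'll turn the jaws along jig x and move to the blue lid with the fingers fully open.

```bash
python3 -m inch '[[[0,0,-10,10.4],[0,0,-10,10.4],[0,0,-10,10.4],[0,0,0,10.3],[0,0,0,10.3],[0,0,0,10.3],[0,0,0,10.3],[0,0,0,10.3],[0,0,0,0]]]' 0; cat >> h.py <<'E'
def to(x,y,z):
    st=env.sense(); R=np.array(st['orientation']); T=W((x,y,z)); print('t',round(st['t'],2),'at jig',J(st['ee_pos']).round(1),'yaw',np.degrees(np.arctan2(R[1,1],R[0,1]))-np.degrees(JP[2]),'q',np.round(st['q'],0)); print('tool delta',(1000*R.T@(T-st['ee_pos'])).round(1))
E
python3 -c "
from h import *
to(-162,-80,195)"
```

```text
t: 12.48
ee_pos: [0.4174, -0.3589, 0.1864]
orientation: [[-0.046, 0.999, -0.004], [0.999, 0.046, 0.004], [0.004, -0.004, -1.0]]
contact_force: [-1.3, -0.0, -0.4]
opening: 0.0856
t 12.47 at jig [-273.3 -337.5  186.4] yaw 0.07797184859583473 q [-46.  -5. 108.  -0.  78. -49.]
tool delta [257.4 111.6  -8. ]
```

```bash
python3 -m inch '[[[30,10,-8,0],[45,20,0,0],[45,20,0,0],[45,20,0,0],[45,20,0,0],[32,15,0,0],[15,6.6,0,0],[0,0,0,0],[0,0,0,0]]]'; python3 -c "
from h import *
to(-162,-80,195)
snap('wrist','w6.png');snap('side','s6.png')"
```

```text
t: 13.6
ee_pos: [0.5183, -0.0993, 0.1972]
orientation: [[-0.043, 0.999, -0.001], [0.999, 0.043, -0.0], [-0.0, -0.001, -1.0]]
contact_force: [-0.1, 0.6, 0.3]
opening: 0.0855
t 13.6 at jig [-160.9  -82.7  197.2] yaw -0.06226051639089958 q [-17.  -9. 110.  -0.  79. -19.]
tool delta [ 2.7 -1.1  2.2]
```

View pics/w6.png

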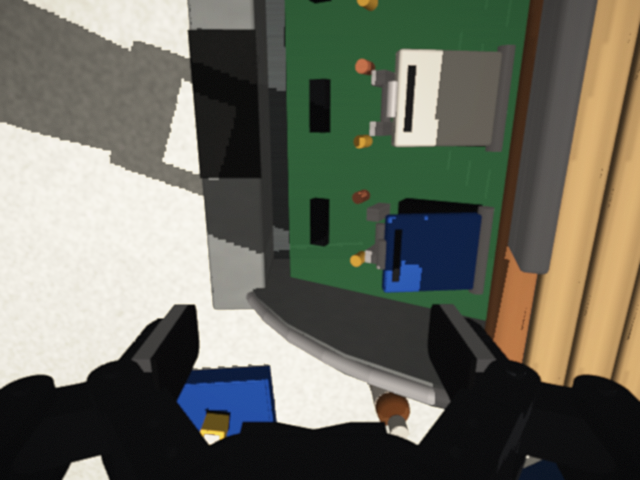

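View pics/s6.png

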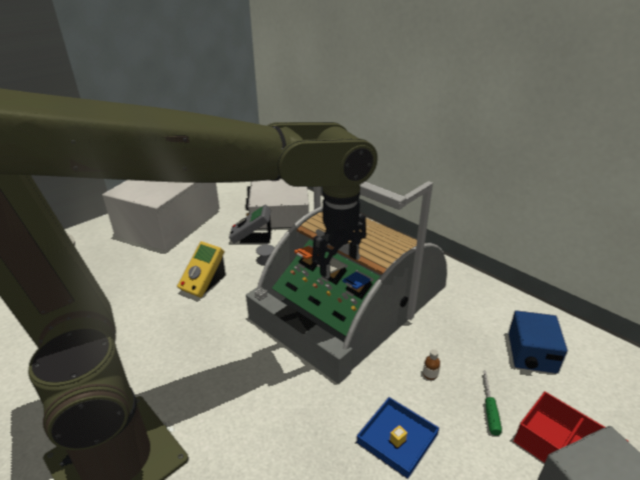

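```bash
python3 -m inch '[[[2.7,0,20,0],[0,0,20,0],[0,0,15,0],[0,0,15,0],[0,0,10,0],[0,0,0,0]]]'; python3 - <<'E'
from h import *
to(-162,-80,100)
s=snap('wrist','w7.png'); s=snap('side','s7.png');cv2.imwrite('pics/s7z.png',cv2.resize(s['pixels'][200:330,270:400],None,fx=4,fy=4,interpolation=cv2.INTER_CUBIC))
E
```

```text
t: 14.45
ee_pos: [0.5181, -0.0955, 0.1166]
orientation: [[-0.044, 0.999, -0.002], [0.999, 0.044, 0.0], [0.001, -0.002, -1.0]]
contact_force: [-0.2, -0.4, -0.2]
opening: 0.0855
t 14.45 at jig [-161.   -78.8  116.6] yaw -0.03706740462116187 q [-16.  -5. 114.  -0.  71. -19.]
tool delta [-1.2 -1.  16.6]
```

View pics/s7z.png

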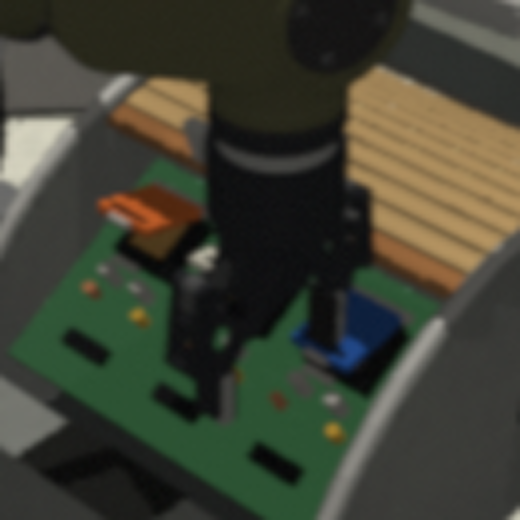

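View pics/w7.png

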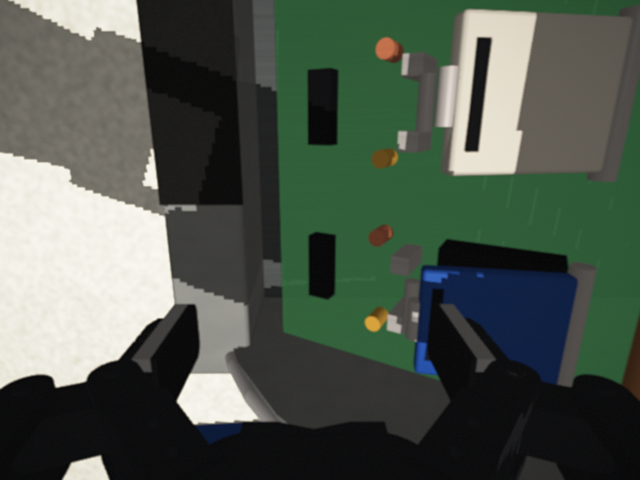

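```bash
for i in 1; do python3 -m inch '[[[0,0,3,0],[0,0,3,0],[0,0,3,0],[0,0,0,0]]]'; done; python3 -m inch '[[[0,0,3,0],[0,0,3,0],[0,0,0,0]]]'
```

```text
t: 15.05
ee_pos: [0.5184, -0.0956, 0.1083]
orientation: [[-0.044, 0.999, -0.001], [0.999, 0.044, 0.0], [0.0, -0.001, -1.0]]
contact_force: [-0.1, 0.3, 0.7]
opening: 0.0854
t: 15.42
ee_pos: [0.5199, -0.0958, 0.1047]
orientation: [[-0.044, 0.999, 0.003], [0.999, 0.044, -0.0], [-0.0, 0.003, -1.0]]
contact_force: [-1.3, 2.0, 7.0]
opening: 0.0856
```

```bash
python3 -m inch '[[[0,0,2,0],[0,0,2,0],[0,0,0,0]]]'; python3 -m inch '[[[0,0,2,0],[0,0,2,0],[0,0,0,0]]]'
```

```text
t: 15.8
ee_pos: [0.5186, -0.0957, 0.0985]
orientation: [[-0.044, 0.999, -0.0], [0.999, 0.044, -0.0], [-0.0, -0.0, -1.0]]
contact_force: [-1.0, -0.4, 2.6]
opening: 0.0852
t: 16.18
ee_pos: [0.5194, -0.0959, 0.0974]
orientation: [[-0.044, 0.999, 0.001], [0.999, 0.044, -0.0], [-0.0, 0.001, -1.0]]
contact_force: [-8.1, 2.2, 15.5]
opening: 0.0855
```

```bash
python3 -m inch '[[[0,0,-20,0],[0,0,-30,0],[0,0,-30,0],[30,0,0,0],[30,0,0,0],[19,0,0,0],[0,0,0,0],[0,0,0,0]]]'; python3 - <<'E'
from h import *
to(-161,0,100)
s=snap('wrist','w8.png')
E
```

```text
t: 17.18
ee_pos: [0.5152, -0.0173, 0.1745]
orientation: [[-0.044, 0.999, -0.0], [0.999, 0.044, -0.0], [-0.0, -0.0, -1.0]]
contact_force: [0.9, 0.4, 0.7]
opening: 0.0858
t 17.18 at jig [-160.4   -0.5  174.5] yaw -0.04720929595004408 q [ -8.  -9. 113.  -0.  77. -10.]
tool delta [ 0.6 -0.6 74.5]
```

View pics/w8.png

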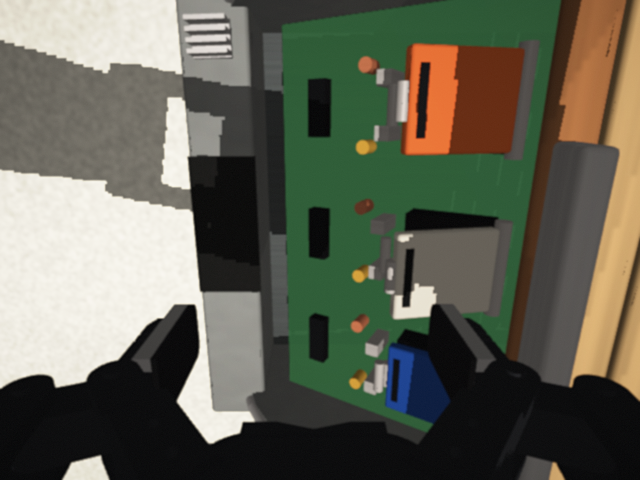

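```bash
python3 - <<'E'
from h import *
s=snap('side','s8.png');cv2.imwrite('pics/s8z.png',cv2.resize(s['pixels'][200:330,270:400],None,fx=4,fy=4,interpolation=cv2.INTER_CUBIC))
for nm,q in(('shut',0),('open',1.15)):
  for y in(-80,):
    a=np.pi/6-q
    for w in(-22,22):
      for L in (0,52): print(nm,w,L,((proj(s,W((-70-L*np.cos(a),y+w,173-L*np.sin(a))))-[270,200])*4).round())
E
```

```text
shut -22 0 [401. 312.]
shut -22 52 [350. 383.]
shut 22 0 [343. 281.]
shut 22 52 [293. 350.]
open -22 0 [401. 312.]
open -22 52 [358. 304.]
open 22 0 [343. 281.]
open 22 52 [298. 272.]
```

View pics/s8z.png

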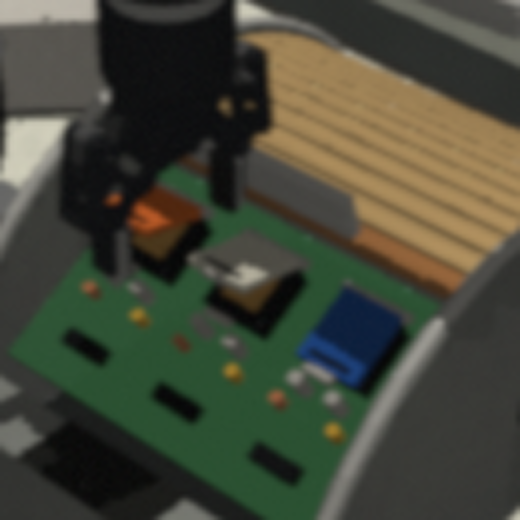

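The blue lid's free edge now runs from (298,352) to (365,388) in the zoom, which matches the shut prediction. White lid next.

```bash
python3 -m inch '[[[0,0,20,0],[0,0,20,0],[0,0,15,0],[0,0,8,0],[0,0,3,0],[0,0,3,0],[0,0,3,0],[0,0,0,0]]]'; python3 -m inch '[[[0,0,2,0],[0,0,2,0],[0,0,0,0]]]';  python3 -m inch '[[[0,0,2,0],[0,0,0,0]]]'
```

```text
t: 18.27
ee_pos: [0.516, -0.0168, 0.1053]
orientation: [[-0.044, 0.999, 0.002], [0.999, 0.044, -0.0], [-0.001, 0.002, -1.0]]
contact_force: [-6.0, 0.4, 8.7]
opening: 0.0852
t: 18.65
ee_pos: [0.5153, -0.0168, 0.0989]
orientation: [[-0.044, 0.999, 0.0], [0.999, 0.044, -0.0], [-0.0, 0.0, -1.0]]
contact_force: [0.7, 1.0, 1.1]
opening: 0.0854
t: 18.9
ee_pos: [0.5158, -0.0168, 0.0981]
orientation: [[-0.044, 0.999, 0.001], [0.999, 0.044, -0.0], [-0.0, 0.001, -1.0]]
contact_force: [-4.3, 0.6, 7.2]
opening: 0.0855
```

Same snap signature: the force rose, dropped, then hit a firm stop. One more millimetre, then the orange lid.

```bash
python3 -m inch '[[[0,0,2,0],[0,0,0,0]]]'; python3 -m inch '[[[0,0,-20,0],[0,0,-30,0],[0,0,-30,0],[30,0,0,0],[30,0,0,0],[20,0,0,0],[0,0,0,0],[0,0,0,0]]]'; python3 -c "
from h import *
to(-161,80,98)"
```

```text
t: 19.15
ee_pos: [0.5161, -0.0169, 0.0976]
orientation: [[-0.044, 0.999, 0.002], [0.999, 0.044, -0.0], [-0.0, 0.002, -1.0]]
contact_force: [-8.0, 0.5, 13.8]
opening: 0.0852
t: 20.15
ee_pos: [0.5116, 0.0627, 0.1743]
orientation: [[-0.044, 0.999, -0.0], [0.999, 0.044, -0.0], [-0.0, -0.001, -1.0]]
contact_force: [-0.2, -0.7, 0.1]
opening: 0.0856
t 20.15 at jig [-160.5   79.5  174.3] yaw -0.04402944822295218 q [  1.  -9. 113.  -0.  77.  -1.]
tool delta [ 0.5 -0.5 76.3]
```

```bash
python3 -m inch '[[[0,0,20,0],[0,0,20,0],[0,0,15,0],[0,0,8,0],[0,0,3,0],[0,0,3,0],[0,0,3,0],[0,0,0,0]]]'; python3 -m inch '[[[0,0,2,0],[0,0,2,0],[0,0,0,0]]]';  python3 -m inch '[[[0,0,2,0],[0,0,2,0],[0,0,0,0]]]'; python3 -m inch '[[[0,0,-20,0],[0,0,-40,0],[0,0,-60,0],[0,0,-40,0],[0,0,0,0]]]'; python3 - <<'E'
from h import *
to(-161,80,98)
s=snap('side','s9.png');cv2.imwrite('pics/s9z.png',cv2.resize(s['pixels'][200:330,270:400],None,fx=4,fy=4,interpolation=cv2.INTER_CUBIC))
snap('wrist','w9.png')
E
```

```text
t: 21.15
ee_pos: [0.5125, 0.0632, 0.1054]
orientation: [[-0.044, 0.999, 0.002], [0.999, 0.044, -0.0], [-0.0, 0.002, -1.0]]
contact_force: [-5.6, -0.5, 9.0]
opening: 0.0855
t: 21.52
ee_pos: [0.5118, 0.0632, 0.0989]
orientation: [[-0.044, 0.999, 0.001], [0.999, 0.044, 0.0], [0.0, 0.001, -1.0]]
contact_force: [-0.2, -0.0, 1.2]
opening: 0.0855
t: 21.9
ee_pos: [0.5127, 0.0632, 0.0977]
orientation: [[-0.044, 0.999, 0.002], [0.999, 0.044, 0.0], [-0.0, 0.002, -1.0]]
contact_force: [-7.9, 0.4, 14.9]
opening: 0.0853
t: 22.52
ee_pos: [0.5138, 0.0632, 0.2592]
orientation: [[-0.044, 0.999, 0.008], [0.999, 0.044, 0.0], [-0.0, 0.008, -1.0]]
contact_force: [0.5, -1.0, 0.4]
opening: 0.0853
t 22.52 at jig [-158.2   79.9  259.2] yaw -0.03802237941659792 q [  1. -12. 107.   0.  85.  -1.]
tool delta [ 1.000e-01 -4.100e+00  1.612e+02]
```

View pics/s9z.png

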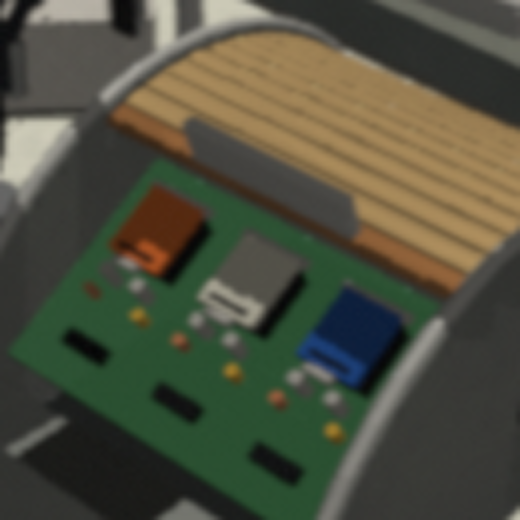

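View pics/w9.png

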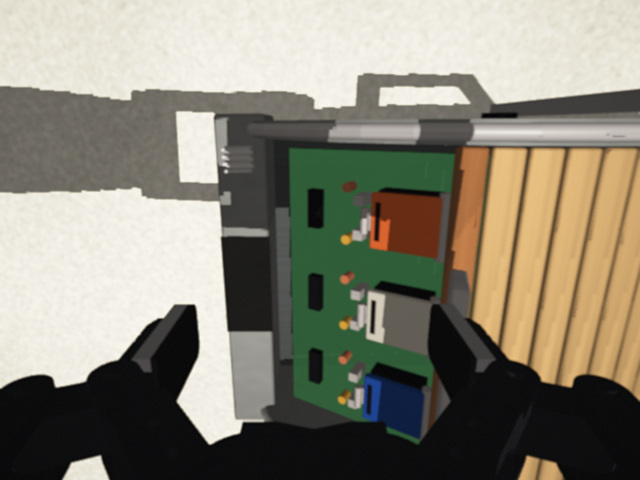

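All three lids lie flat, in matching poses. Next I'll estimate the shutter angle from the fin's top corners at (185,120) and (352,195) in the zoom.

```bash
python3 - <<'E'
from h import *
s=cam('s9')
for q in(.6,.64,.68,.72,.74):
    a=np.radians(30.5)+q
    print(q,[((proj(s,W((-r*np.cos(a),y,r*np.sin(a))))-[270,200])*4).round().tolist() for r in(255,224) for y in(65,-65)], np.round([-255*np.cos(a),255*np.sin(a)]))
E
```

```text
0.6 [[150.0, 151.0], [313.0, 235.0], [165.0, 180.0], [326.0, 265.0]] [-108.  231.]
0.64 [[160.0, 139.0], [324.0, 222.0], [175.0, 170.0], [336.0, 254.0]] [-99. 235.]
0.68 [[171.0, 127.0], [335.0, 210.0], [184.0, 160.0], [345.0, 243.0]] [-89. 239.]
0.72 [[182.0, 116.0], [346.0, 198.0], [193.0, 150.0], [354.0, 232.0]] [-80. 242.]
0.74 [[187.0, 111.0], [351.0, 192.0], [198.0, 146.0], [359.0, 227.0]] [-75. 244.]
```

```bash
python3 - <<'E'
from h import *
s=cam('s7')
for h in(100,120,140,160,180,200,220,240,260,280): print(h,((proj(s,W((-161,-79,116.6+h)))-[270,200])*4).round())
E
```

```text
100 [270. 308.]
120 [270. 279.]
140 [271. 249.]
160 [272. 219.]
180 [272. 188.]
200 [273. 156.]
220 [273. 124.]
240 [274.  91.]
260 [275.  57.]
280 [275.  22.]
```

```bash
python3 - <<'E'
from h import *
s=cam('s7');cv2.imwrite('pics/s7y.png',cv2.resize(s['pixels'][120:320,250:410],None,fx=3,fy=3,interpolation=cv2.INTER_CUBIC))
E
```

```text
(no output)
```

View pics/s7y.png

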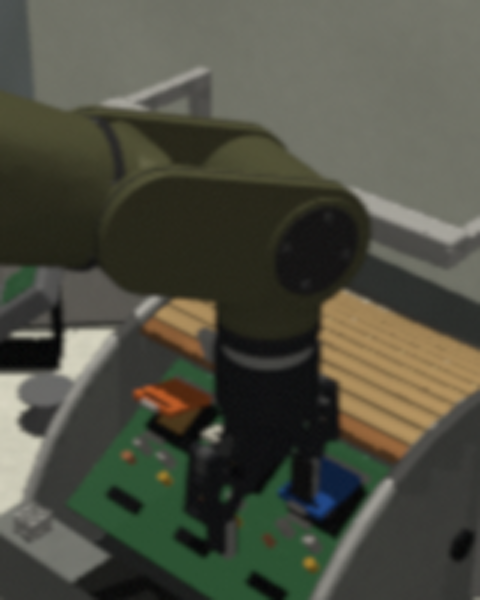

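```bash
python3 -m inch '[[[-30,0,10,0],[-30,0,15,0],[-20,0,15,0],[0,10,7,0],[0,10,0,0],[0,5,0,0],[0,0,0,0],[0,0,0,0]]]'; python3 - <<'E'
from h import *
to(-131,0,200)
s=snap('side','s10.png');cv2.imwrite('pics/s10z.png',cv2.resize(s['pixels'][130:330,250:450],None,fx=3,fy=3,interpolation=cv2.INTER_CUBIC))
snap('wrist','w10.png')
E
```

```text
t: 23.62
ee_pos: [0.5403, -0.0153, 0.2081]
orientation: [[-0.044, 0.999, 0.001], [0.999, 0.044, -0.0], [-0.0, 0.001, -1.0]]
contact_force: [-0.3, 0.2, 0.6]
opening: 0.0853
t 23.62 at jig [-135.2    0.3  208.1] yaw -0.0052802922791719276 q [ -7.  -7. 108.   0.  80. -10.]
tool delta [-0.3  4.2  8.1]
```

View pics/s10z.png

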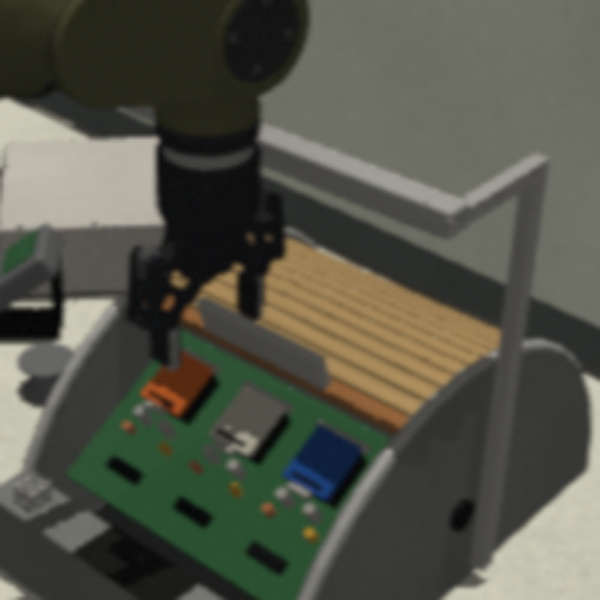

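View pics/w10.png

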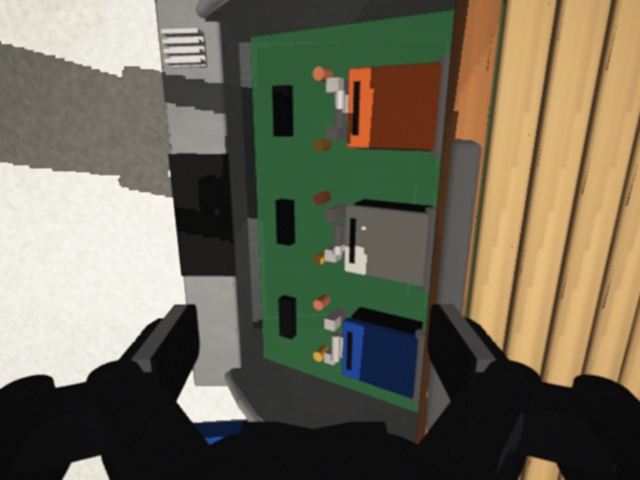

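```bash
python3 - <<'E'
from h import *
s=cam('w10');cv2.imwrite('pics/w10z.png',cv2.resize(s['pixels'][120:320,400:520],None,fx=3,fy=3,interpolation=cv2.INTER_CUBIC))
for q in(.64,.68,.70,.72,.74):
    a=np.radians(30.5)+q; c,n=np.cos(a),np.sin(a)
    print(q,[proj(s,W((-r*c+d*n,65,r*n+d*c))).round().tolist() for r,d in((255,5),(255,-5),(224,-5))])
E
```

```text
0.64 [[424.0, 143.0], [397.0, 142.0], [411.0, 139.0]]
0.68 [[452.0, 143.0], [424.0, 143.0], [431.0, 140.0]]
0.7 [[467.0, 144.0], [438.0, 143.0], [441.0, 140.0]]
0.72 [[482.0, 144.0], [453.0, 143.0], [452.0, 140.0]]
0.74 [[498.0, 144.0], [468.0, 144.0], [463.0, 140.0]]
```

View pics/w10z.png

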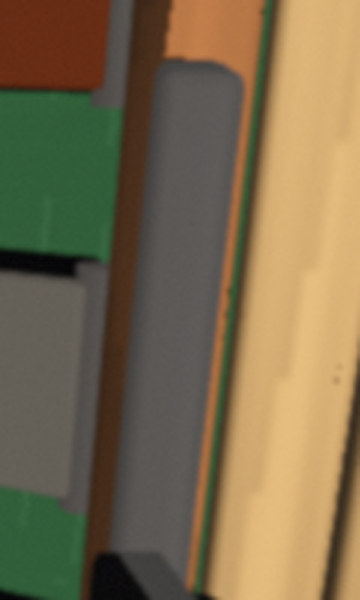

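```bash
python3 -m inch '[[[0,4,4,0],[0,1,4,0],[0,0,3,0],[0,0,0,0]]]'; python3 -m inch '[[[0,0,3,0],[0,0,0,0]]]';python3 -m inch '[[[0,0,3,0],[0,0,0,0]]]'; python3 -c "
from h import *
to(-131,0,200)"
```

```text
t: 24.22
ee_pos: [0.5448, -0.0155, 0.196]
orientation: [[-0.044, 0.999, -0.001], [0.999, 0.044, 0.0], [0.0, -0.001, -1.0]]
contact_force: [0.5, -0.1, -0.0]
opening: 0.0856
t: 24.48
ee_pos: [0.545, -0.0155, 0.1933]
orientation: [[-0.044, 0.999, -0.0], [0.999, 0.044, 0.0], [0.0, -0.0, -1.0]]
contact_force: [0.2, -0.5, -0.2]
opening: 0.0852
t: 24.72
ee_pos: [0.5454, -0.0155, 0.191]
orientation: [[-0.044, 0.999, 0.001], [0.999, 0.044, -0.0], [-0.0, 0.001, -1.0]]
contact_force: [0.3, -0.1, 0.7]
opening: 0.0857
t 24.73 at jig [-1.302e+02 -1.000e-01  1.910e+02] yaw -0.04336078500206719 q [ -7.  -6. 108.   0.  78. -10.]
tool delta [ 0.1 -0.8 -9. ]
```

```bash
python3 -m inch '[[[0,0,2,0],[0,0,2,0],[0,0,0,0]]]';python3 -m inch '[[[0,0,2,0],[0,0,0,0]]]'; python3 -c "
from h import *
to(-131,0,200)"
```

```text
t: 25.1
ee_pos: [0.5466, -0.0155, 0.1907]
orientation: [[-0.044, 0.999, 0.005], [0.999, 0.044, -0.0], [-0.001, 0.005, -1.0]]
contact_force: [-5.5, 0.9, 12.3]
opening: 0.0855
t: 25.35
ee_pos: [0.5475, -0.0155, 0.1906]
orientation: [[-0.044, 0.999, 0.008], [0.999, 0.044, -0.001], [-0.001, 0.008, -1.0]]
contact_force: [-7.7, 1.1, 18.5]
opening: 0.0855
t 25.35 at jig [-128.1   -0.2  190.6] yaw -0.023896630800348095 q [ -7.  -6. 108.   0.  78. -10.]
tool delta [ 0.2 -2.9 -9.4]
```

```bash
python3 -m inch '[[[0,-5,1.5,0],[0,-5,2,0],[0,0,0,0]]]'; python3 -c "
from h import *
to(-131,0,200)
s=snap('side','s11.png');cv2.imwrite('pics/s11z.png',cv2.resize(s['pixels'][180:300,270:390],None,fx=4,fy=4,interpolation=cv2.INTER_CUBIC))"
```

```text
t: 25.72
ee_pos: [0.538, -0.016, 0.1872]
orientation: [[-0.044, 0.999, 0.009], [0.999, 0.044, -0.001], [-0.001, 0.009, -1.0]]
contact_force: [-5.7, 1.5, 17.7]
opening: 0.0854
t 25.73 at jig [-137.6   -0.2  187.2] yaw -0.028568776538233642 q [ -7.  -7. 110.   0.  77. -10.]
tool delta [  0.2   6.7 -12.7]
```

View pics/s11z.png

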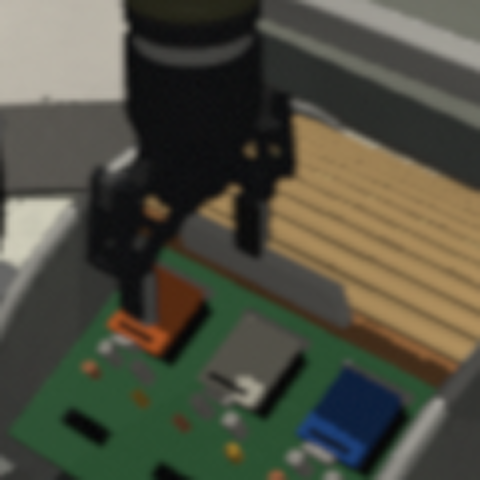

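```bash
python3 -m inch '[[[0,-5,2,0],[0,-5,2,0],[0,-5,2.2,0],[0,0,0,0]]]'; python3 -m inch '[[[0,-5,2.4,0],[0,-5,2.5,0],[0,-5,2.7,0],[0,-5,2.9,0],[0,0,0,0]]]'; python3 -c "
from h import *
to(-131,0,200)
s=snap('side','s12.png');cv2.imwrite('pics/s12z.png',cv2.resize(s['pixels'][180:300,270:390],None,fx=4,fy=4,interpolation=cv2.INTER_CUBIC))"
```

```text
t: 26.28
ee_pos: [0.5226, -0.0166, 0.1809]
orientation: [[-0.044, 0.999, 0.008], [0.999, 0.044, -0.001], [-0.001, 0.008, -1.0]]
contact_force: [-6.7, 1.1, 18.3]
opening: 0.0858
t: 26.9
ee_pos: [0.502, -0.0176, 0.1706]
orientation: [[-0.044, 0.999, 0.006], [0.999, 0.044, -0.001], [-0.001, 0.006, -1.0]]
contact_force: [-11.7, 1.1, 21.2]
opening: 0.0855
t 26.9 at jig [-173.6   -0.3  170.6] yaw -0.023881163563355123 q [ -8. -11. 115.   0.  76. -11.]
tool delta [  0.2  42.8 -29.2]
```

View pics/s12z.png

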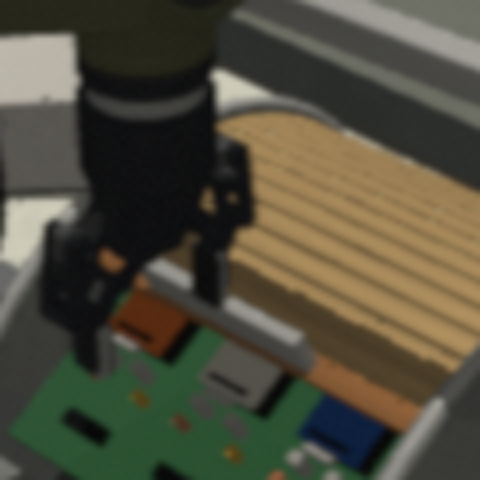

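```bash
python3 -m inch '[[[0,0,-12,0],[0,10,-8,0],[0,5,0,0],[0,0,0,0]]]'; python3 - <<'E'
from h import *
a=np.radians(60.5);c,n=np.cos(a),np.sin(a); P=242*np.array([-c,n])+5*np.array([n,c]); print(P); to(P[0]-43+3,0,P[1]-55)
s=snap('side','s13.png');cv2.imwrite('pics/s13z.png',cv2.resize(s['pixels'][180:300,270:390],None,fx=4,fy=4,interpolation=cv2.INTER_CUBIC))
for q in(.48,.5,.52,.54,.56):
    a=np.radians(30.5)+q
    print(q,[((proj(s,W((-r*np.cos(a),y,r*np.sin(a))))-[270,180])*4).round().tolist() for r in(255,224) for y in(65,-65)], np.round([-255*np.cos(a),255*np.sin(a)]))
E
```

```text
t: 27.45
ee_pos: [0.5151, -0.0167, 0.1834]
orientation: [[-0.044, 0.999, -0.002], [0.999, 0.044, 0.0], [0.0, -0.002, -1.0]]
contact_force: [-0.1, 0.4, -0.1]
opening: 0.0853
[-114.81472307  213.08819622]
t 27.45 at jig [-160.4    0.   183.4] yaw -0.03566860621834822 q [ -8. -10. 112.  -0.  78. -10.]
tool delta [-0.   5.7 25.3]
0.48 [[119.0, 269.0], [282.0, 357.0], [139.0, 293.0], [299.0, 381.0]] [-135.  216.]
0.5 [[124.0, 262.0], [287.0, 350.0], [144.0, 287.0], [304.0, 374.0]] [-131.  219.]
0.52 [[129.0, 256.0], [292.0, 343.0], [148.0, 281.0], [308.0, 368.0]] [-126.  221.]
0.54 [[134.0, 249.0], [297.0, 336.0], [152.0, 276.0], [313.0, 362.0]] [-122.  224.]
0.56 [[139.0, 243.0], [302.0, 329.0], [157.0, 270.0], [317.0, 356.0]] [-117.  226.]
```

View pics/s13z.png

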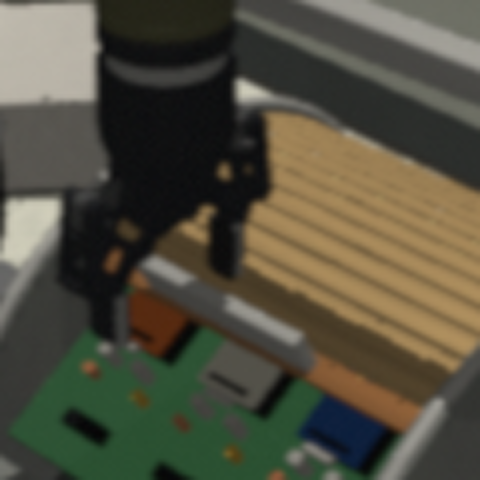

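```bash
python3 -m inch '[[[0,8,0,0],[0,0,8,0],[0,0,8,0],[0,0,8,0],[0,0,0,0]]]'; python3 - <<'E'
from h import *
to(-153,0,158)
for d in (62,58,54,50,46,42,38,34,30.5):
    a=np.radians(d);c,n=np.cos(a),np.sin(a); P=242*np.array([-c,n])+5*np.array([n,c]); print(d,'axis',(P[0]-43).round(1),'z',(P[1]-55).round(1))
E
```

```text
t: 28.12
ee_pos: [0.5225, -0.0164, 0.1594]
orientation: [[-0.044, 0.999, -0.002], [0.999, 0.044, 0.0], [0.0, -0.002, -1.0]]
contact_force: [0.7, 0.8, -0.2]
opening: 0.0855
t 28.12 at jig [-153.     0.   159.4] yaw -0.04489079458049394 q [ -8.  -8. 113.  -0.  75. -10.]
tool delta [-0.   0.   1.4]
62 axis -152.2 z 161.0
58 axis -167.0 z 152.9
54 axis -181.2 z 143.7
50 axis -194.7 z 133.6
46 axis -207.5 z 122.6
42 axis -219.5 z 110.6
38 axis -230.6 z 97.9
34 axis -240.8 z 84.5
30.5 axis -249.0 z 72.1
```

```bash
python3 -m inch '[[[0,-7,3.2,0],[0,-7,3.2,0],[0,-7,4.6,0],[0,-7,4.6,0],[0,0,0,0]]]'; python3 -m inch '[[[0,-6.8,5,0],[0,-6.8,5,0],[0,-6.4,5.5,0],[0,-6.4,5.5,0],[0,0,0,0]]]';  python3 -c "
from h import *
to(-207.5,0,122.6)
s=snap('side','s14.png');cv2.imwrite('pics/s14z.png',cv2.resize(s['pixels'][180:340,250:410],None,fx=3,fy=3,interpolation=cv2.INTER_CUBIC))"
```

```text
t: 28.75
ee_pos: [0.4939, -0.0176, 0.1442]
orientation: [[-0.044, 0.999, -0.002], [0.999, 0.044, 0.0], [0.0, -0.002, -1.0]]
contact_force: [0.1, -0.7, 0.4]
opening: 0.0857
t: 29.38
ee_pos: [0.4674, -0.0187, 0.1227]
orientation: [[-0.044, 0.999, -0.003], [0.999, 0.044, 0.0], [0.0, -0.003, -1.0]]
contact_force: [0.8, 0.5, -0.4]
opening: 0.0856
t 29.38 at jig [-2.082e+02  1.000e-01  1.227e+02] yaw -0.048089272581937514 q [ -9. -13. 121.  -0.  72. -11.]
tool delta [-0.1  0.7  0.1]
```

View pics/s14z.png

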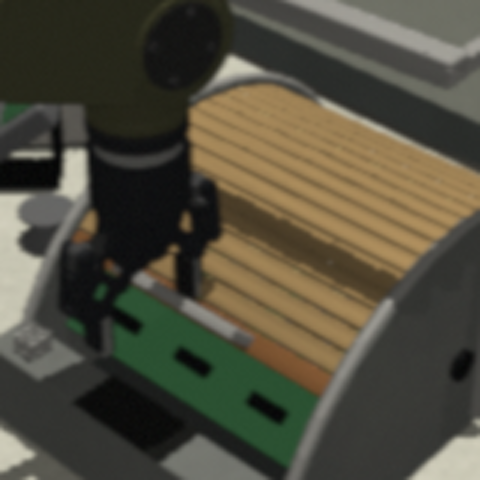

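```bash
python3 -m inch '[[[0,-6,6,0],[0,-6,6,0],[0,-5.6,6.4,0],[0,-5.6,6.4,0],[0,0,0,0]]]'; python3 -m inch '[[[0,-5.1,6.7,0],[0,-5.1,6.7,0],[0,-3,4,0],[0,0,0,0]]]';  python3 -c "
from h import *
to(-249,0,72)
s=snap('side','s15.png');cv2.imwrite('pics/s15z.png',cv2.resize(s['pixels'][180:340,250:410],None,fx=3,fy=3,interpolation=cv2.INTER_CUBIC))"
```

```text
t: 30.05
ee_pos: [0.4442, -0.0197, 0.0978]
orientation: [[-0.044, 0.999, -0.003], [0.999, 0.044, 0.0], [0.0, -0.003, -1.0]]
contact_force: [1.3, 0.3, -0.1]
opening: 0.0854
t: 30.55
ee_pos: [0.4315, -0.0203, 0.0809]
orientation: [[-0.044, 0.999, -0.002], [0.999, 0.044, 0.0], [0.0, -0.002, -1.0]]
contact_force: [-0.2, 0.2, 0.4]
opening: 0.0856
t 30.55 at jig [-2.441e+02  1.000e-01  8.090e+01] yaw -0.04216980896038658 q [-10. -16. 128.  -0.  69. -12.]
tool delta [-0.2 -4.9  8.9]
```

View pics/s15z.png

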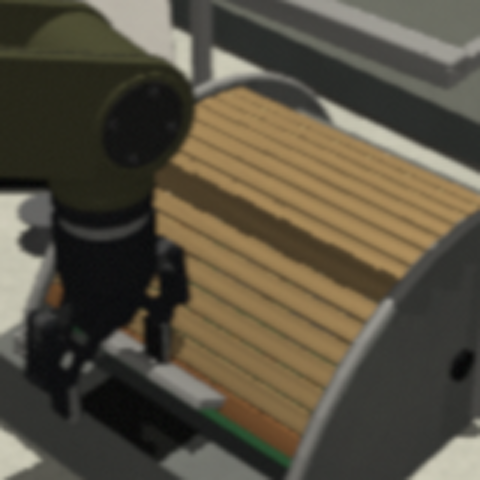

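```bash
python3 -m inch '[[[0,-3,4,0],[0,-2,4,0],[0,0,3,0],[0,0,0,0]]]'; python3 -m inch '[[[0,0,3,0],[0,0,0,0]]]'; python3 -m inch '[[[0,0,3,0],[0,0,0,0]]]'; python3 -c "
from h import *
to(-249,0,72)"
```

```text
t: 31.1
ee_pos: [0.4302, -0.0209, 0.0733]
orientation: [[-0.044, 0.999, 0.006], [0.999, 0.044, -0.001], [-0.001, 0.006, -1.0]]
contact_force: [0.3, 0.3, 7.9]
opening: 0.0855
t: 31.35
ee_pos: [0.432, -0.0211, 0.0721]
orientation: [[-0.044, 0.999, 0.01], [0.999, 0.044, -0.001], [-0.001, 0.01, -1.0]]
contact_force: [0.4, 0.9, 13.4]
opening: 0.0854
t: 31.6
ee_pos: [0.4339, -0.0213, 0.0707]
orientation: [[-0.044, 0.999, 0.015], [0.999, 0.044, -0.001], [-0.002, 0.015, -1.0]]
contact_force: [2.0, 0.8, 17.5]
opening: 0.085
t 31.6 at jig [-241.8   -0.9   70.7] yaw -0.05099154989120924 q [-10. -16. 128.   0.  67. -12.]
tool delta [ 0.9 -7.2 -1.4]
```

```bash
python3 -m inch '[[[0,0,4,0],[0,0,0,0]]]';  python3 -m inch '[[[0,0,-30,0],[0,0,-50,0],[0,-60,-50,0],[0,-40,-30,0],[0,0,0,0],[0,0,0,0]]]'; python3 - <<'E'
from h import *
to(-249,0,72)
s=snap('side','s16.png');cv2.imwrite('pics/s16z.png',cv2.resize(s['pixels'][240:380,240:380],None,fx=4,fy=4,interpolation=cv2.INTER_CUBIC))
snap('wrist','w16.png'); snap('scene','c16.png')
for q in(0,.02,.04,.06,.1):
    a=np.radians(30.5)+q
    print(q,[((proj(s,W((-r*np.cos(a)-5*np.sin(a)*k,y,r*np.sin(a)-5*k*np.cos(a))))-[240,240])*4).round().tolist() for r,k in((255,1),(255,-1)) for y in(65,-65)])
s=cam('w16')
for q in(0,.02,.04,.06,.1):
    a=np.radians(30.5)+q
    print(q,[proj(s,W((-r*np.cos(a)-5*np.sin(a)*k,y,r*np.sin(a)-5*k*np.cos(a)))).round().tolist() for r,k in((255,1),(255,-1)) for y in(65,-65)])
E
```

```text
t: 31.85
ee_pos: [0.4369, -0.0216, 0.0687]
orientation: [[-0.043, 0.999, 0.022], [0.999, 0.043, -0.002], [-0.003, 0.022, -1.0]]
contact_force: [5.6, 0.9, 20.8]
opening: 0.0856
t: 32.6
ee_pos: [0.3393, -0.0244, 0.2098]
orientation: [[-0.044, 0.999, -0.001], [0.999, 0.044, 0.0], [0.0, -0.001, -1.0]]
contact_force: [-0.2, 0.2, 0.6]
opening: 0.0855
t 32.6 at jig [-3.364e+02  1.000e-01  2.098e+02] yaw -0.052122086138418844 q [-13. -38. 129.   0.  88. -16.]
tool delta [-1.000e-01  8.750e+01  1.378e+02]
0 [[141.0, 214.0], [297.0, 315.0], [147.0, 199.0], [303.0, 299.0]]
0.02 [[144.0, 206.0], [300.0, 307.0], [150.0, 191.0], [306.0, 291.0]]
0.04 [[147.0, 198.0], [303.0, 299.0], [153.0, 183.0], [310.0, 283.0]]
0.06 [[150.0, 191.0], [306.0, 290.0], [156.0, 175.0], [313.0, 274.0]]
0.1 [[156.0, 175.0], [313.0, 274.0], [162.0, 160.0], [320.0, 258.0]]
0 [[489.0, 134.0], [467.0, 314.0], [503.0, 135.0], [479.0, 319.0]]
0.02 [[496.0, 134.0], [473.0, 317.0], [511.0, 135.0], [485.0, 322.0]]
0.04 [[504.0, 135.0], [479.0, 319.0], [519.0, 135.0], [492.0, 325.0]]
0.06 [[511.0, 135.0], [485.0, 322.0], [527.0, 135.0], [498.0, 328.0]]
0.1 [[527.0, 135.0], [499.0, 328.0], [545.0, 136.0], [513.0, 334.0]]
```

View pics/s16z.png

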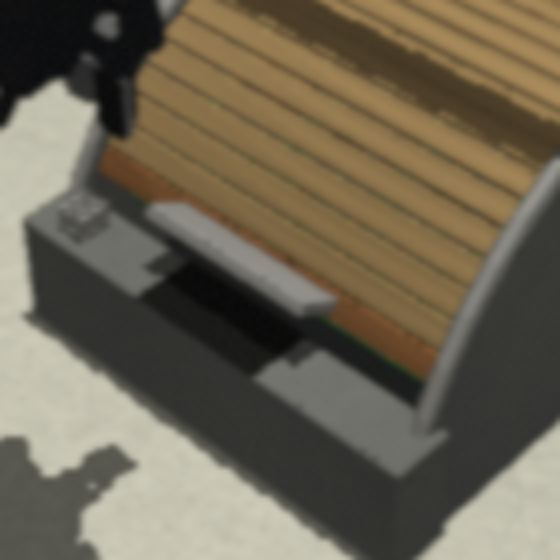

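View pics/w16.png

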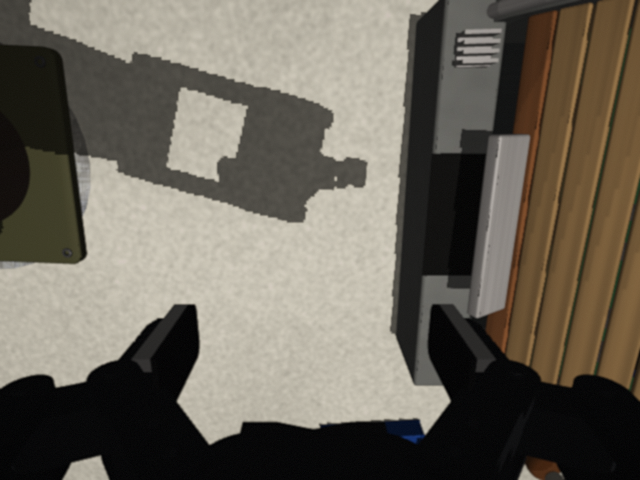

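View pics/s16.png

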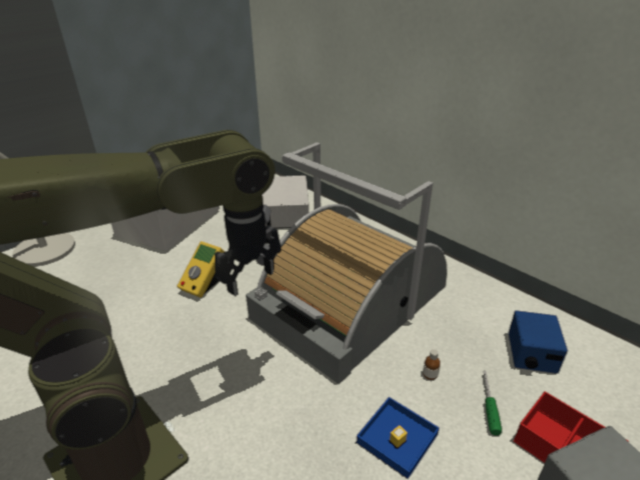

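View pics/c16.png

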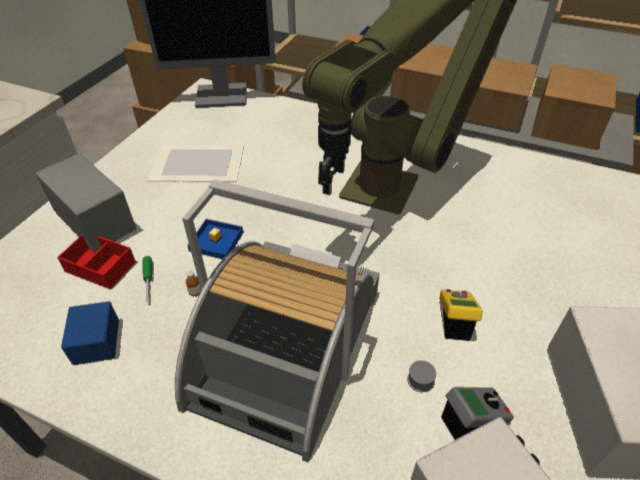

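```bash
python3 -m inch '[[[0,0,0,0],[0,0,0,0]]]'; python3 -c "
from rig import close_job
print(close_job())"
```

```text
t: 33.0
ee_pos: [0.3395, -0.0244, 0.21]
orientation: [[-0.044, 0.999, -0.002], [0.999, 0.044, 0.0], [0.0, -0.002, -1.0]]
contact_force: [0.3, 0.5, 1.3]
opening: 0.0854
the job is handed in; nothing more can be done
None
```

The relay is in the tray, all three lids are shut and the shutter is down. I handed the job in at about 33 s of the 59 s allowed; no verdict came back.

**What I did**
- **Relay:** I put it in the blue tray; it stands near the middle.
- **Lids:** With one open finger I pressed the blue, white and orange lids in turn. Each time the force rose to 7–9 N, fell as the lid snapped past the roller, then reached about 14–15 N at the stop.
- **Shutter:** Only after that did I bring it down. I pressed on top of the pull bar and dragged it forward, then hooked a finger behind the bar and pushed it to its stop at about 20 N.

**Last checks**
- **Shutter:** The wrist and side pictures put it at about 0 to 0.012 rad, against a limit of 0.04.
- **Lids:** All three lay flat in the side picture taken just before the shutter came down, which hides them now.
- **Other things:** The relay is upright in the tray, the bystanders look unmoved, and the arm is clear of everything.

**What failed or disagreed**
- **First grasp missed:** The pads closed above the relay without moving it. The fingertips ended about 37 mm short of the reported tool point with the fingers shut, and about 55 mm short with them open. I allowed for that from then on.
- **Tool could not lean:** The moves offered no tilt, so I kept it upright in front of the light bar instead of leaning it as advised.
- **Jig position:** My picks of the jig's corners differed by up to about 5 mm between views.

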